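# Make up the spout tray and the doming tray

### The job

Make up the two job trays on the bench: the smaller copper spout and the brass vee block go into the empty spout tray, one in each long compartment; the steel doming block goes, hollow up, into the free small compartment of the doming tray (the one with the wax tin in it), and the drilled copper strip lies flat in that tray's long compartment. The strip is still pinned in the drilling clamp: swing the clamp bar well up first and leave it up, then slide the strip out endways from under the keeper rails. Leave the larger spout where it lies and the vee block standing on its base, notch up.

Things in the scene. Friction and masses are not known exactly. Their poses are not given: they have to be found in the camera images.
- small_spout_mid (a point): the smaller of two curved copper spouts lying on the bench: 97 mm long (its y), 38 mm over the bend (x), 25 to 30 mm high; the point is at the middle of its outline, 13 mm above its underside. Grasp it across at the middle, fingers closing along its x; z is up
- large_spout_mid (a point): the larger copper spout, 129 x 58 mm, 42 mm high; not wanted, to be left where it lies; point at the middle of its outline, 18 mm above its underside
- vee_mid (a point): brass vee block, 90 mm long (its y) x 40 mm wide (its x) x 28 mm high with a wide notch in the top at mid-length (only 14 mm high there, over about 25 mm); about 0.5 to 0.8 kg; point at the centre, 14 mm above its underside. Grasp across the 40 mm
- doming_mid (a point): steel doming block, a 50 mm cube with a round hollow in its top, 0.6 to 0.9 kg; point at its centre, 25 mm up; x and y are square to its faces, z up out of the hollow
- strip_mid (a point): flat copper strip 125 (its x) x 40 (y) x 5 mm, 0.16 to 0.26 kg, with an 11 mm hole 37 mm from the middle on its +x half. At the start it lies in the clamp's bed, underside 25 mm above the bench; its -x end sticks 49 mm out of the bed's mouth in free air, where fingers can take it across its width. Point at the strip's middle, half-way through the thickness
- drill_clamp: small drilling clamp, fixed. Origin on the bench under the middle of its bed. Bed 80 mm long (x), 86 mm wide, 25 mm high, mouth at -x. Keeper rails overhang the strip's long edges (2 mm above it, 1.5 mm play each side, tops 35 mm up): it comes out only along the clamp's -x and is free after 75 mm. Bar across the bed at x = +10 mm, its hinge at y = +50 mm between cheeks 46 mm high
- clamp_bar (a joint): angle of the clamp bar: 0 shut on the strip, grows as the loop end swings up, stop at 1.75 rad. Its pin sits in the strip's hole and holds the strip until the bar is raised (clear by 0.15 rad). Stiff hinge (0.25 N m): the bar stays where it is left. Hinge axis along the clamp's x, at y = +50 mm, 40 mm above the bench
- bar_loop (a point): middle of the cross rod (8 mm thick, 62 mm long, parallel to the hinge) of the wire loop at the bar's free end; 143 mm from the hinge axis, 43 mm above the bench when shut. The loop's opening is 43 mm deep, 54 mm wide: one finger goes down through it, the other outside, and the rod turns between the pads as the bar swings. Its x runs along the rod, its y from loop to hinge
- spout_tray: the empty shallow wooden tray with two long compartments, fixed. 160 mm (x) x 180 mm (y) outside, on 4 mm feet; origin at bench height under its centre (the top of the floor lies 8 mm and the tops of the 4 mm thick edges and dividers 16 mm above the origin). Compartments 152 x 84 mm, centres at y = +44 and -44 mm, long way along x
- doming_tray: the other shallow wooden tray, same outside, floor and edges, fixed, origin under its centre. Three compartments: a long one 152 x 84 mm (long way along x) centred at y = +44 mm, for the strip; two small ones 74 x 84 mm at y = -44 mm: that at x = +39 mm already holds a flat round brass wax tin (62 mm, 23 mm high, fixed), that at x = -39 mm is free, for the doming block
Not all that is in view belongs to the job. Leave any green or turquoise look-alike of the part that bears doming_mid alone.

How it is judged:
By the outcome, as a careful person would: the job done as asked, in the order asked, and still so for the second after the job is handed in, with the robot touching nothing.
It also fails if it takes over 115 s, if anything falls off the work surface, if the arm or the gripper's body presses on something with over 40 N, if the wrist force passes 120 N, or if a joint passes its speed limit or range.

### The arm

A 6-joint arm with a two-finger parallel gripper is mounted at the origin on a cart in front of the work surface, level with it; the furniture and walls round the work are solid. World frame = base frame: x ahead of the robot, y to its left, z up, the work surface at z = 0. Lengths are in mm, angles in degrees, forces in N, time in s.
With the tool pointing down it reaches from about 325 to 875 mm from the base axis. Payload 4.4 kg.
Tool frame: the origin (TCP) lies at the very end of the fingers, on their centre line; the grasp point (between the pads) lies 19 mm behind it; z points along the fingers, y is the line along which they close (so a half turn about z gives the same grasp; the last joint's range is limited). The gripper opens to 85 mm and grips with 20 to 120 N. Pads are 22 mm wide; open, the fingers measure 114 mm over their backs; the gripper's body (76 mm by 85 mm) begins 54 mm behind the grasp point. The pads swing forward as they close: fully open they stand 13 mm farther back than shut.
Start: joints at [-83.967, 11.837, 88.321, -0, 79.842, -8.623], TCP at [145.473, -556.296, 231.282] pointing down, gripper open.
Joint ranges: [-156.59, 156.59], [-49.26, 127.26], [12.9, 141.05], [-63.56, 243.56], [4.71, 150.69], [-161.64, 161.64]. Speed limits (degrees/s): [159.86, 159.86, 180, 180, 180, 180].

### API

Orientations are given as a 3x3 rotation matrix whose columns are the frame's x, y, z axes.
In Python, from plant import * gives the robot as it stands.
- The arm moves only by the tool arm_command, never from a script. Its argument "plan" is a list of rows, each an object of numbers: "dx", "dy", "dz": the shift along the tool's x, y, z in m; "rx", "ry", "rz": the turn, a rotation vector about the tool's x, y, z in degrees; "grip": the closure in counts, from 0 (fully open) to 255 (shut). A call has exactly 8 rows; each row shifts and turns the commanded pose from where the row before left it, along the tool's axes as they then stand; what a row does not reach is not made up. A row lasts 1/10 s, in which the tool goes at most 50 mm and 8.59 degrees, less where a joint would pass 70% of its speed; a pose out of reach is approached as far as the arm can. A call with a gripper value outside its range is refused whole. The fingers move at their own pace and stop on an object; "newtons" is the grip in N (left out, the last holds). Time passes only in rows, so rows that do not move let the fingers close, or fill a call up. It gives the time, the measured TCP pose, the force, the opening and the grip force at its end, in the units of the state.
- sense(): the state, without advancing time (a new reading comes with each control period).
- capture(name): name is "scene" or "top" or "wrist"; returns the picture (384x512x3 uint8, red, green, blue); there is no depth.
- calibration(name): a dict with "intrinsics" (3x3 intrinsics, pixels), "k1" (the pictures are not rectified: a ray, as slopes to the right and down, at radius r is drawn at 1 + k1 r^2 times it, then the intrinsics apply), "view" (4x4, takes a point from world to camera coordinates); the wrist camera has in their place "tool_from_camera" (4x4, takes a point from camera to tool coordinates, whose origin is the TCP and whose axes are the flange's). Camera axes: x right, y down, z forward; pixel columns grow to the right and rows downward; lengths in mm; the calibration is good to about 2 mm. A picture is of the moment at which its call begins: read the wrist's pose just before it. calibration takes no time and is no camera call.
- job_done(): hands the job in; it is judged then, once.
The state is a dict: "time": time; "joint_positions": joint angles; "qd": joint speeds; "effort": joint torques, N m; "eef_pos": TCP position; "tool_rot": TCP orientation; "force": force on the tool from outside, world axes, zero at the start; "wrist_torque": the same for the moment, N m; "opening": finger opening in mm; "gripper_force": force on a finger pad.
Only numpy, scipy, OpenCV 4.12 (cv2) and the standard library are available. Lean on these libraries where they do the work, as an engineer would, in place of code of your own. Each camera call takes 0.05 s, during which the arm holds its last target. There are 200 camera calls.

## Working session

There is one attempt and no reset: what is moved stays moved. The work goes in short steps, Python scripts to look and compute and a tool call to move; the robot and the scene stay as the last step left them, time stands still between calls to the robot, and variables do not carry over. Pictures are saved under pics/ and viewed, at most 14 in all, crops included, and the job is handed in when it is done.

Besides the shell and the picture viewer there is one more tool, called after ">>>" as name(argument=value, ...), one argument or row to a line, values as JSON. arm_command: Moves the arm, as the interface text tells. Its arguments: {"type":"object","properties":{"plan":{"type":"array"},"newtons":{"type":"number"}},"required":["plan"]}

```bash
ls; mkdir -p pics; python3 - <<'E'
from plant import *
import cv2,numpy as np
for n in("scene","top"):
    cv2.imwrite(f"pics/{n}0.png",capture(n)[:,:,::-1]); c=calibration(n); print(n,c)
print(calibration("wrist")); s=sense(); print(s["time"],s["eef_pos"],s["tool_rot"],s["opening"])
E
```

```text
pics
scene {'intrinsics': array([[354.48595308,   0.        , 259.04634988],
       [  0.        , 354.48595308, 187.62220406],
       [  0.        ,   0.        ,   1.        ]]), 'k1': -0.09947534602778901, 'view': array([[-9.20549053e-01, -3.90401328e-01, -1.32756547e-02,
         4.40268937e+02],
       [-2.90449554e-01,  7.06801711e-01, -6.45035192e-01,
         2.04188816e+02],
       [ 2.61205851e-01, -5.89930627e-01, -7.64037537e-01,
         1.11632569e+03],
       [ 0.00000000e+00,  0.00000000e+00,  0.00000000e+00,
         1.00000000e+00]])}
top {'intrinsics': array([[370.24316456,   0.        , 254.64878922],
       [  0.        , 370.24316456, 191.07175296],
       [  0.        ,   0.        ,   1.        ]]), 'k1': -0.04926021088292962, 'view': array([[ 6.89058241e-03, -9.99690431e-01,  2.39073814e-02,
        -5.22390242e+01],
       [-9.83300015e-01, -1.11217723e-02, -1.81651830e-01,
         5.21093439e+02],
       [ 1.81861489e-01, -2.22564416e-02, -9.83072250e-01,
         1.05886779e+03],
       [ 0.00000000e+00,  0.00000000e+00,  0.00000000e+00,
         1.00000000e+00]])}
{'intrinsics': array([[296.39602947,   0.        , 254.24281916],
       [  0.        , 296.39602947, 190.55995316],
       [  0.        ,   0.        ,   1.        ]]), 'k1': -0.060182837491803205, 'tool_from_camera': array([[-4.50868199e-05, -9.64892348e-01, -2.62645682e-01,
         6.56157222e+01],
       [ 9.99999991e-01, -1.10219448e-05, -1.31172266e-04,
        -9.96202453e-01],
       [ 1.23672250e-04, -2.62645685e-01,  9.64892340e-01,
        -1.42367999e+02],
       [ 0.00000000e+00,  0.00000000e+00,  0.00000000e+00,
         1.00000000e+00]])}
0.1 [ 145.39760477 -555.58333102  230.20507274] [[ 9.67471693e-01  2.52979216e-01 -2.00018740e-04]
 [ 2.52979060e-01 -9.67469412e-01  2.12883579e-03]
 [ 3.45039198e-04 -2.11018892e-03 -9.99997714e-01]] 85.09454293699908
```

View pics/top0.png

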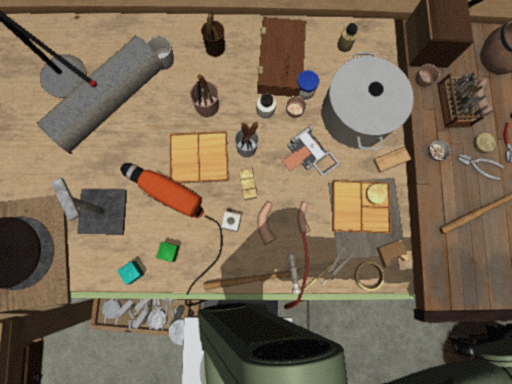

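View pics/scene0.png

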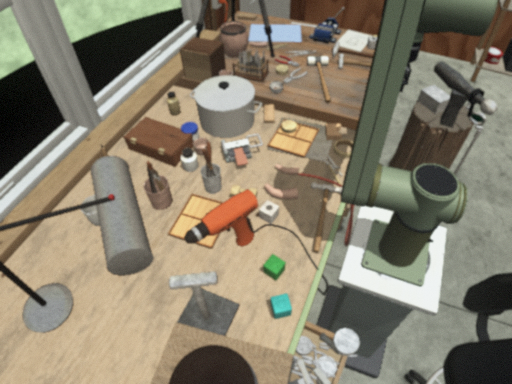

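The top view shows the spout tray at about (199,157), the doming tray at (361,207), the clamp at (313,152), the spouts at (265,222) and (304,218), the vee at (248,183) and the doming block at (231,219). The green and turquoise cubes are decoys.

```bash
cat > h.py <<'E'
from plant import *
import cv2,numpy as np
def ray(n,uv,s=None):
    c=calibration(n);K=c["intrinsics"];k=c["k1"]
    p=np.array([(uv[0]-K[0,2])/K[0,0],(uv[1]-K[1,2])/K[1,1]]);q=p.copy()
    for _ in range(20): q=p/(1+k*(q@q))
    d=np.array([q[0],q[1],1])
    if n=="wrist":
        T=np.eye(4);T[:3,:3]=s["tool_rot"];T[:3,3]=s["eef_pos"];M=T@c["tool_from_camera"]
    else: M=np.linalg.inv(c["view"])
    return M[:3,3],M[:3,:3]@d
def onz(n,uv,z,s=None):
    o,d=ray(n,uv,s);return o+d*(z-o[2])/d[2]
def tri(rs):
    A=0;b=0
    for o,d in rs:
        d=d/np.linalg.norm(d);P=np.eye(3)-np.outer(d,d);A=A+P;b=b+P@o
    x=np.linalg.solve(A,b)
    return x,[np.linalg.norm(np.cross(x-o,d/np.linalg.norm(d))) for o,d in rs]
def proj(n,X,s=None):
    c=calibration(n);K=c["intrinsics"]
    if n=="wrist":
        T=np.eye(4);T[:3,:3]=s["tool_rot"];T[:3,3]=s["eef_pos"];V=np.linalg.inv(T@c["tool_from_camera"])
    else: V=c["view"]
    x=V[:3,:3]@np.asarray(X,float)+V[:3,3];p=x[:2]/x[2];p=p*(1+c["k1"]*(p@p))
    return K[0,0]*p+K[:2,2]
def snap(tag,s=None):
    import json
    s=sense();im=capture("wrist")[:,:,::-1];cv2.imwrite(f"pics/{tag}.png",im)
    np.savez(f"pics/{tag}.npz",tool_rot=s["tool_rot"],eef_pos=s["eef_pos"]);return im,s
E
python3 - <<'E'
from h import *
t=cv2.imread("pics/top0.png")[115:295,150:410]
cv2.imwrite("pics/topc.png",cv2.resize(t,None,fx=3,fy=3,interpolation=cv2.INTER_CUBIC))
for n,uv in dict(st=(199,157),dt=(361,207),clamp=(313,152),sp1=(265,222),sp2=(304,218),vee=(248,183),dom=(231,219)).items(): print(n,onz("top",uv,10).round())
E
```

```text
st [636. 127.  10.]
dt [ 482. -379.   10.]
clamp [ 657. -233.   10.]
sp1 [433. -81.  10.]
sp2 [ 446. -200.   10.]
vee [554. -28.  10.]
dom [441.  23.  10.]
```

View pics/topc.png

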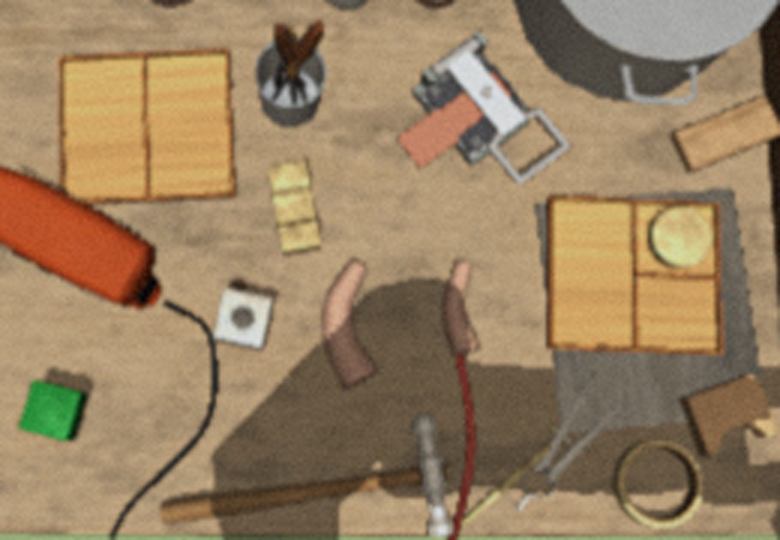

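The zoomed picture shows the smaller spout at crop (460,308), with a red cable end at its near tip (465,350), and the larger spout at (347,325). The vee is at (293,205) and the doming block, hollow up, at (243,317). In the doming tray the tin is at the upper right, so the free cell is at (678,312). Next I take wrist views from two places.

```bash
cat >> h.py <<'E'
def yaw(R): return np.degrees(np.arctan2(R[1,0],R[0,0]))
def rows(goal,y1,n=8,start=None,show=True):
    """rounded rows from start (default sensed) to goal; start=(pos,yaw)"""
    if start is None:
        s=sense();start=(np.array(s["eef_pos"]),yaw(s["tool_rot"]))
    p=np.array(start[0],float);y=start[1];out=[]
    dy=(y1-y+180)%360-180; dy=np.round(dy/n,1)
    for i in range(n):
        d=(np.asarray(goal,float)-p)/(n-i);a=np.radians(y)
        ex=np.array([np.cos(a),np.sin(a),0]);ey=np.array([np.sin(a),-np.cos(a),0]);ez=np.array([0,0,-1.])
        v=np.round([d@ex,d@ey,d@ez],0);p=p+v[0]*ex+v[1]*ey+v[2]*ez;y+=dy
        out.append([*(v/1000).round(4).tolist(),round(float(-dy),1)])
    if show: print("dx,dy,dz,rz:",out,"->",p.round(1),round(y,1))
    return p,y
E
python3 - <<'E'
from h import *
rows((470,-190,300),0,16)
E
```

```text
dx,dy,dz,rz: [[0.025, -0.017, -0.004, 0.9], [0.025, -0.017, -0.004, 0.9], [0.025, -0.018, -0.004, 0.9], [0.025, -0.018, -0.004, 0.9], [0.024, -0.019, -0.004, 0.9], [0.024, -0.019, -0.005, 0.9], [0.024, -0.019, -0.004, 0.9], [0.023, -0.02, -0.005, 0.9], [0.023, -0.02, -0.004, 0.9], [0.023, -0.02, -0.005, 0.9], [0.022, -0.021, -0.004, 0.9], [0.022, -0.021, -0.005, 0.9], [0.022, -0.021, -0.004, 0.9], [0.022, -0.022, -0.005, 0.9], [0.021, -0.022, -0.004, 0.9], [0.021, -0.023, -0.005, 0.9]] -> [ 470.2 -189.7  300.2] 0.3
```

>>> arm_command(
  plan=[
    {"dx":0.025,"dy":-0.017,"dz":-0.004,"rz":0.9},
    {"dx":0.025,"dy":-0.017,"dz":-0.004,"rz":0.9},
    {"dx":0.025,"dy":-0.018,"dz":-0.004,"rz":0.9},
    {"dx":0.025,"dy":-0.018,"dz":-0.004,"rz":0.9},
    {"dx":0.024,"dy":-0.019,"dz":-0.004,"rz":0.9},
    {"dx":0.024,"dy":-0.019,"dz":-0.005,"rz":0.9},
    {"dx":0.024,"dy":-0.019,"dz":-0.004,"rz":0.9},
    {"dx":0.023,"dy":-0.02,"dz":-0.005,"rz":0.9},
  ],
)

```text
invalid input at $.plan[0]: expected keys dx, dy, dz, rx, ry, rz, grip
```

>>> arm_command(
  plan=[
    {"dx":0.023,"dy":-0.02,"dz":-0.004,"rz":0.9},
    {"dx":0.023,"dy":-0.02,"dz":-0.005,"rz":0.9},
    {"dx":0.022,"dy":-0.021,"dz":-0.004,"rz":0.9},
    {"dx":0.022,"dy":-0.021,"dz":-0.005,"rz":0.9},
    {"dx":0.022,"dy":-0.021,"dz":-0.004,"rz":0.9},
    {"dx":0.022,"dy":-0.022,"dz":-0.005,"rz":0.9},
    {"dx":0.021,"dy":-0.022,"dz":-0.004,"rz":0.9},
    {"dx":0.021,"dy":-0.023,"dz":-0.005,"rz":0.9},
  ],
)

```text
invalid input at $.plan[0]: expected keys dx, dy, dz, rx, ry, rz, grip
```

```bash
python3 - <<'E'
from h import *
im,s=snap("w1");print(s["time"],s["eef_pos"],yaw(s["tool_rot"]),s["tool_rot"][:,2],s["joint_positions"])
cv2.imwrite("pics/w1b.png",cv2.resize(im,(768,576),interpolation=cv2.INTER_CUBIC))
E
```

```text
0.1 [ 145.39760477 -555.58333102  230.20507274] 14.653868804349356 [-2.00018740e-04  2.12883579e-03 -9.99997714e-01] [-8.39678089e+01  1.18810072e+01  8.83990974e+01  1.44368782e-03
  7.98423978e+01 -8.62195466e+00]
```

>>> arm_command(
  plan=[
    {"dy":-0.03},
    {"dy":-0.03},
    {"dy":-0.03},
    {"dy":-0.03},
    {"dy":-0.03},
    {"dy":0},
    {"dy":0},
    {"dy":0},
  ],
)

```text
invalid input at $.plan[0]: expected keys dx, dy, dz, rx, ry, rz, grip
```

```bash
python3 - <<'E'
from h import *
im,s=snap("w2");print(s["time"],s["eef_pos"],yaw(s["tool_rot"]),s["tool_rot"][:,2])
cv2.imwrite("pics/w2b.png",cv2.resize(im,(768,576),interpolation=cv2.INTER_CUBIC))
E
```

```text
0.15 [ 145.42035134 -555.70152057  230.37644863] 14.659604426816994 [-2.15710983e-04  1.78077673e-03 -9.99998391e-01]
```

View pics/w1b.png

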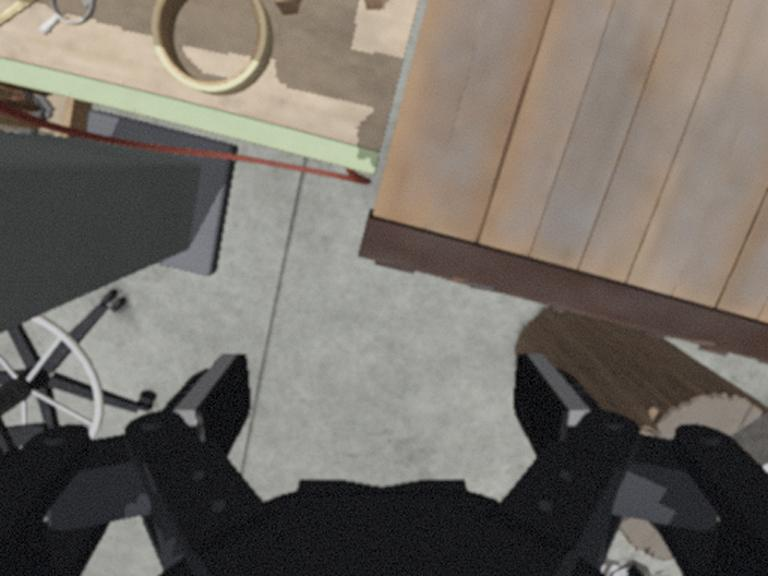

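View pics/w2b.png

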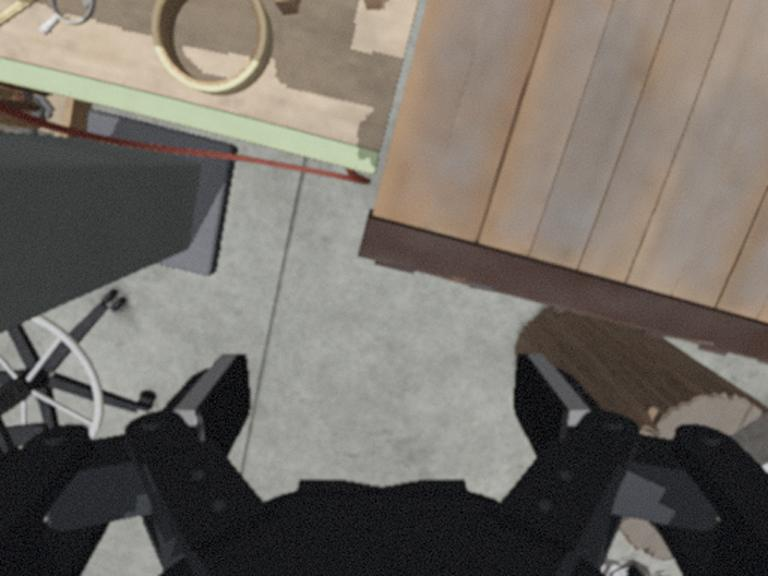

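The moves were refused because each row needs all seven keys. Both pictures only show the start pose, with the fingers at the bottom, the floor, and the brass ring at (212,45). I'll send the moves again.

>>> arm_command(
  plan=[
    {"dx":0.025,"dy":-0.017,"dz":-0.004,"rx":0,"ry":0,"rz":0.9,"grip":0},
    {"dx":0.025,"dy":-0.017,"dz":-0.004,"rx":0,"ry":0,"rz":0.9,"grip":0},
    {"dx":0.025,"dy":-0.018,"dz":-0.004,"rx":0,"ry":0,"rz":0.9,"grip":0},
    {"dx":0.025,"dy":-0.018,"dz":-0.004,"rx":0,"ry":0,"rz":0.9,"grip":0},
    {"dx":0.024,"dy":-0.019,"dz":-0.004,"rx":0,"ry":0,"rz":0.9,"grip":0},
    {"dx":0.024,"dy":-0.019,"dz":-0.005,"rx":0,"ry":0,"rz":0.9,"grip":0},
    {"dx":0.024,"dy":-0.019,"dz":-0.004,"rx":0,"ry":0,"rz":0.9,"grip":0},
    {"dx":0.023,"dy":-0.02,"dz":-0.005,"rx":0,"ry":0,"rz":0.9,"grip":0},
  ],
)

```text
time: 1.0
eef_pos: [308.0, -372.0, 265.2]
tool_rot: [[0.992, 0.129, -0.0], [0.129, -0.992, 0.0], [-0.0, -0.0, -1.0]]
force: [1.0, -0.8, 0.2]
opening: 85.6
gripper_force: 0.0
```

>>> arm_command(
  plan=[
    {"dx":0.023,"dy":-0.02,"dz":-0.004,"rx":0,"ry":0,"rz":0.9,"grip":0},
    {"dx":0.023,"dy":-0.02,"dz":-0.005,"rx":0,"ry":0,"rz":0.9,"grip":0},
    {"dx":0.022,"dy":-0.021,"dz":-0.004,"rx":0,"ry":0,"rz":0.9,"grip":0},
    {"dx":0.022,"dy":-0.021,"dz":-0.005,"rx":0,"ry":0,"rz":0.9,"grip":0},
    {"dx":0.022,"dy":-0.021,"dz":-0.004,"rx":0,"ry":0,"rz":0.9,"grip":0},
    {"dx":0.022,"dy":-0.022,"dz":-0.005,"rx":0,"ry":0,"rz":0.9,"grip":0},
    {"dx":0.021,"dy":-0.022,"dz":-0.004,"rx":0,"ry":0,"rz":0.9,"grip":0},
    {"dx":0.021,"dy":-0.023,"dz":-0.005,"rx":0,"ry":0,"rz":0.9,"grip":0},
  ],
)

```text
time: 1.8
eef_pos: [470.8, -189.3, 301.2]
tool_rot: [[1.0, 0.004, -0.0], [0.004, -1.0, 0.0], [-0.0, -0.0, -1.0]]
force: [-0.1, -1.0, -0.9]
opening: 85.5
gripper_force: 0.0
```

```bash
python3 - <<'E'
from h import *
im,s=snap("w1");print(s["time"],s["eef_pos"],yaw(s["tool_rot"]),s["tool_rot"][:,2],s["joint_positions"])
cv2.imwrite("pics/w1b.png",cv2.resize(im,(768,576),interpolation=cv2.INTER_CUBIC))
E
```

```text
1.8 [ 470.7542107  -189.27559152  301.15062744] 0.2177867239504991 [-4.76159004e-04  1.53174133e-04 -9.99999875e-01] [-3.16807429e+01  7.89367373e-01  9.22556566e+01 -6.86912088e-03
  8.69828018e+01  5.81018357e+01]
```

>>> arm_command(
  plan=[
    {"dx":0,"dy":-0.03,"dz":0,"rx":0,"ry":0,"rz":0,"grip":0},
    {"dx":0,"dy":-0.03,"dz":0,"rx":0,"ry":0,"rz":0,"grip":0},
    {"dx":0,"dy":-0.03,"dz":0,"rx":0,"ry":0,"rz":0,"grip":0},
    {"dx":0,"dy":-0.03,"dz":0,"rx":0,"ry":0,"rz":0,"grip":0},
    {"dx":0,"dy":-0.03,"dz":0,"rx":0,"ry":0,"rz":0,"grip":0},
    {"dx":0,"dy":0,"dz":0,"rx":0,"ry":0,"rz":0,"grip":0},
    {"dx":0,"dy":0,"dz":0,"rx":0,"ry":0,"rz":0,"grip":0},
    {"dx":0,"dy":0,"dz":0,"rx":0,"ry":0,"rz":0,"grip":0},
  ],
)

```text
time: 2.65
eef_pos: [469.6, -41.1, 301.2]
tool_rot: [[1.0, 0.004, -0.0], [0.004, -1.0, -0.0], [-0.0, 0.0, -1.0]]
force: [-0.1, 0.0, 0.1]
opening: 85.4
gripper_force: 0.0
```

```bash
python3 - <<'E'
from h import *
im,s=snap("w2");print(s["time"],s["eef_pos"],yaw(s["tool_rot"]),s["tool_rot"][:,2])
cv2.imwrite("pics/w2b.png",cv2.resize(im,(768,576),interpolation=cv2.INTER_CUBIC))
E
```

```text
2.65 [469.55250475 -41.14764017 301.17949073] 0.2207664292856479 [-1.67947340e-04 -4.40177965e-04 -9.99999889e-01]
```

View pics/w1b.png

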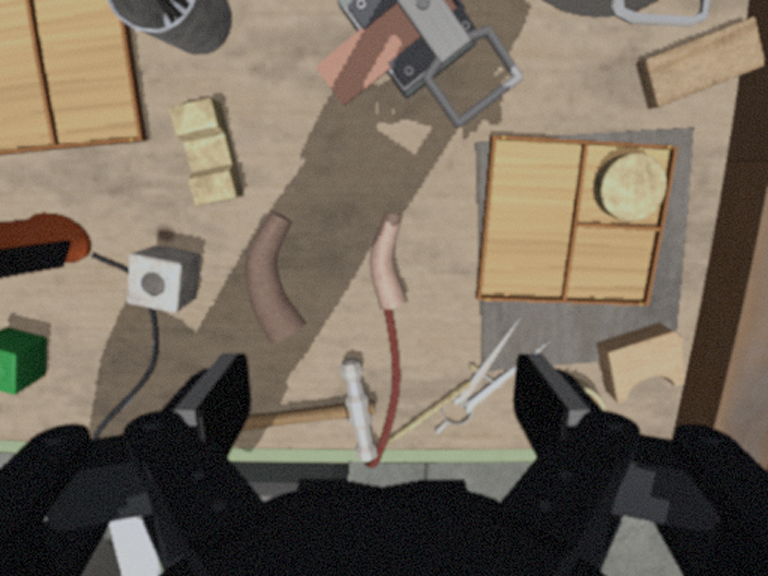

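The wrist view shows the small spout at (388,262), the large spout at (272,278), the vee at (206,150), the doming block at (160,282) and the strip end at (350,75). The clamp loop's rod runs from (460,122) to (518,75). The doming tray spans (480-675, 135-303) and the spout tray is cut off at the left. Next I segment both views.

```bash
cat > seg.py <<'E'
from h import *
L={}
for t in("w1","w2"):
    im=cv2.imread(f"pics/{t}.png");s=dict(np.load(f"pics/{t}.npz"));h=cv2.cvtColor(cv2.GaussianBlur(im,(3,3),0),cv2.COLOR_BGR2HSV).astype(int)
    H,S,V=h[...,0],h[...,1],h[...,2]
    for n,X in dict(small=(447,-200,13),large=(433,-81,15),vee=(554,-28,20),strip=(640,-205,28),dom=(441,23,50),bench=(500,-120,0),dtray=(510,-345,10),stray=(640,95,10)).items():
        u,v=proj("wrist",X,s).astype(int); print(t,n,(u,v),np.median(h[max(v-3,0):v+4,max(u-3,0):u+4].reshape(-1,3),0) if 0<=v<384 and 0<=u<512 else None)
E
python3 seg.py
```

```text
w1 small (np.int64(262), np.int64(172)) [ 13.  59. 145.]
w1 large (np.int64(182), np.int64(181)) [ 10.  64. 101.]
w1 vee (np.int64(138), np.int64(97)) [ 23.  62. 192.]
w1 strip (np.int64(267), np.int64(27)) [  8.  82. 146.]
w1 dom (np.int64(101), np.int64(181)) [ 24.   8. 160.]
w1 bench (np.int64(208), np.int64(135)) [ 16.  57. 113.]
w1 dtray (np.int64(362), np.int64(129)) [ 19.  91. 192.]
w1 stray (np.int64(50), np.int64(35)) [ 18.  97. 188.]
w2 small (np.int64(361), np.int64(171)) [ 13.  54. 172.]
w2 large (np.int64(281), np.int64(181)) [ 10.  62. 127.]
w2 vee (np.int64(245), np.int64(95)) [ 20.  76. 134.]
w2 strip (np.int64(381), np.int64(29)) [  9.  83. 186.]
w2 dom (np.int64(207), np.int64(181)) [ 24.   7. 154.]
w2 bench (np.int64(308), np.int64(134)) [ 17.  52. 171.]
w2 dtray (np.int64(459), np.int64(130)) [ 19.  93. 198.]
w2 stray (np.int64(154), np.int64(30)) [ 18.  94. 195.]
```

View pics/w2b.png

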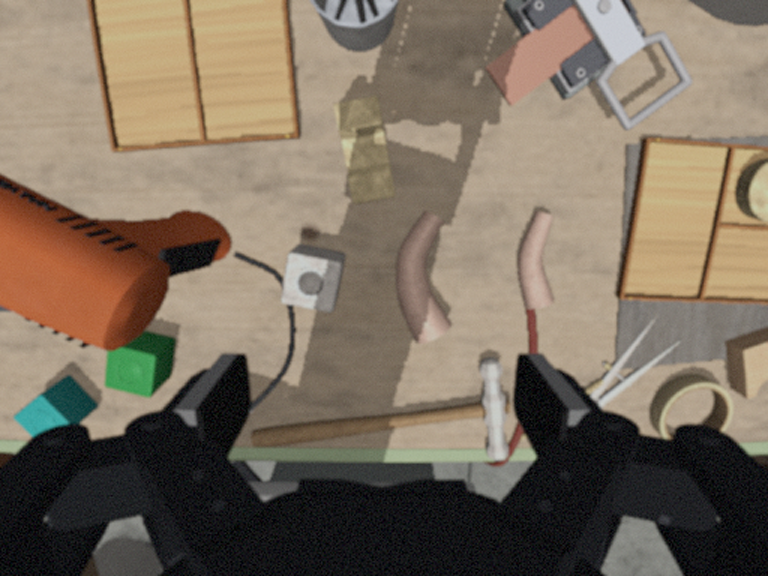

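```bash
cat > seg.py <<'E'
from h import *
def seg(t,X,f,r=60,it=2):
    im=cv2.imread(f"pics/{t}.png");s=dict(np.load(f"pics/{t}.npz"))
    h=cv2.cvtColor(cv2.GaussianBlur(im,(5,5),0),cv2.COLOR_BGR2HSV).astype(int)
    m=f(h[...,0],h[...,1],h[...,2]).astype(np.uint8)*255
    u,v=proj("wrist",X,s).astype(int)
    w=np.zeros_like(m);cv2.circle(w,(int(u),int(v)),r,255,-1);m&=w
    m=cv2.morphologyEx(cv2.morphologyEx(m,cv2.MORPH_OPEN,np.ones((3,3))),cv2.MORPH_CLOSE,np.ones((5,5)))
    cs=cv2.findContours(m,cv2.RETR_EXTERNAL,cv2.CHAIN_APPROX_NONE)[0]
    return max(cs,key=cv2.contourArea)[:,0],s
Q=dict(small=((447,-200,13),lambda H,S,V:(H<=14)&(S>35)&(V>90),50,15),vee=((554,-28,20),lambda H,S,V:(H>=19)&(H<35)&(S>50),50,28),
 strip=((640,-205,28),lambda H,S,V:(H<=12)&(S>60),55,30),dom=((441,23,50),lambda H,S,V:(S<30)&(V>100),40,50))
if __name__=="__main__":
  for n,(X,f,r,z) in Q.items():
    cen=[]
    for t in("w1","w2"):
        c,s=seg(t,X,f,r)
        P=np.array([onz("wrist",p,z,s)[:2] for p in c],np.float32)
        R=cv2.minAreaRect(P);(px,_,_)=cv2.minAreaRect(c.astype(np.float32));cen.append(ray("wrist",px,s))
        print(n,t,"px",np.round(px),"rect",np.round(R[0],1),np.round(R[1],1),round(R[2],1),"area",cv2.contourArea(P))
    print("   tri",tri(cen)[0].round(1),np.round(tri(cen)[1],1))
E
python3 seg.py
```

```text
small w1 px [258. 181.] rect [ 431.7 -194. ] [123.   33.6] 4.2 area 2527.193605146371
small w2 px [356. 180.] rect [ 432.8 -193.7] [123.8  35. ] 5.9 area 2664.459253778681
   tri [ 434.4 -193.7   14.4] [0.6 0.6]
vee w1 px [137. 101.] rect [548.4 -28.3] [92.6 48.4] 10.7 area 3973.6641751319385
vee w2 px [243. 100.] rect [547.9 -25. ] [90.4 42.6] 11.5 area 3466.2455008922116
   tri [549.3 -24.4  18.4] [0.1 0.1]
strip w1 px [246.  35.] rect [ 630.3 -177.2] [42.3 84.8] 38.2 area 3054.788873338606
strip w2 px [361.  35.] rect [ 631.5 -178.1] [42.4 88.1] 38.0 area 3148.6808340623975
   tri [ 630.8 -177.8   31.9] [0.4 0.4]
dom w1 px [102. 188.] rect [430.9  23.2] [51.8 52.4] 78.5 area 2471.402797150796
dom w2 px [207. 187.] rect [431.5  24.8] [51.2 52.1] 78.0 area 2397.2849206458577
   tri [430.9  25.3  46.2] [0.2 0.2]
```

```bash
cat > tr.py <<'E'
from h import *
from seg import seg
f=lambda H,S,V:(H<=14)&(S>35)&(S<85)&(V>85)
cen=[]
for t in("w1","w2"):
    c,s=seg(t,(455,-200,13),f,42)
    P=np.array([onz("wrist",p,13,s)[:2] for p in c],np.float32);R=cv2.minAreaRect(P);cen.append(ray("wrist",R[0],s))
    cen[-1]=ray("wrist",cv2.minAreaRect(c.astype(np.float32))[0],s)
    print("small",t,R); i=P[:,0].argsort(); 
    for k in (465,455,445): 
        q=P[abs(P[:,0]-k)<4]; print(k,q[:,1].min().round(1),q[:,1].max().round(1))
print(tri(cen))
def tray(im,n,s,f):
    h=cv2.cvtColor(cv2.GaussianBlur(im,(3,3),0),cv2.COLOR_BGR2HSV).astype(int);H,S,V=h[...,0],h[...,1],h[...,2]
    m=((H>=15)&(H<=22)&(S>f)&(V>130)).astype(np.uint8)*255
    m=cv2.morphologyEx(m,cv2.MORPH_OPEN,np.ones((3,3)))
    for c in cv2.findContours(m,cv2.RETR_EXTERNAL,cv2.CHAIN_APPROX_NONE)[0]:
        if cv2.contourArea(c)<500: continue
        P=np.array([onz(n,p,8,s)[:2] for p in c[:,0]],np.float32);R=cv2.minAreaRect(P);print(n,np.round(R[0],1),np.round(R[1],1),round(R[2],1),"px",c[:,0].min(0),c[:,0].max(0),"fill",round(cv2.contourArea(P)/R[1][0]/R[1][1],2))
for t in("w1","w2"):
    tray(cv2.imread(f"pics/{t}.png"),"wrist",dict(np.load(f"pics/{t}.npz")),80)
tray(cv2.imread("pics/top0.png"),"top",None,90)
E
python3 tr.py
```

```text
small w1 ((443.5587463378906, -193.11968994140625), (98.72415924072266, 33.72428512573242), 4.223114967346191)
465 -202.7 -179.3
455 -199.9 -177.8
445 -201.5 -176.3
small w2 ((443.87139892578125, -193.2655029296875), (101.09029388427734, 35.14204406738281), 5.867095470428467)
465 -202.6 -177.3
455 -200.8 -175.1
445 -200.3 -175.6
(array([ 445.30064787, -193.02253794,   13.52332325]), [np.float64(0.21896394470244432), np.float64(0.2189639447023977)])
wrist [ 442.2 -420.7] [83.5 75.5] 88.4 px [377 150] [436 199] fill 0.95
wrist [ 520.6 -423.4] [76.2 85. ] 0.1 px [385  96] [446 149] fill 0.29
wrist [ 485.8 -333.5] [ 85.5 156. ] 88.1 px [320  90] [387 197] fill 0.95
wrist [624.5  87.9] [133.5  82.9] 3.5 px [23  0] [91 95] fill 0.9
wrist [620.  150.8] [ 54.3 140.2] 80.7 px [0 0] [ 34 100] fill 0.7Traceback (most recent call last):
  File "tr.py", line 21, in <module>
    tray(cv2.imread(f"pics/{t}.png"),"wrist",dict(np.load(f"pics/{t}.npz")),80)
    ~~~~^^^^^^^^^^^^^^^^^^^^^^^^^^^^^^^^^^^^^^^^^^^^^^^^^^^^^^^^^^^^^^^^^^^^^^^
  File "tr.py", line 19, in tray
    P=np.array([onz(n,p,8,s)[:2] for p in c[:,0]],np.float32);R=cv2.minAreaRect(P);print(n,np.round(R[0],1),np.round(R[1],1),round(R[2],1),"px",c[:,0].min(0),c[:,0].max(0),"fill",round(cv2.contourArea(P)/R[1][0]/R[1][1],2))
                ~~~^^^^^^^^^
  File "h.py", line 13, in onz
    o,d=ray(n,uv,s);return o+d*(z-o[2])/d[2]
        ~~~^^^^^^^^
  File "h.py", line 4, in ray
    c=calibration(n);K=c["intrinsics"];k=c["k1"]
ValueError: time passes only in moves, steps and waits
```

```bash
python3 - <<'E'
s=open("h.py").read()
s=s.replace("import cv2,numpy as np\n","import cv2,numpy as np,functools\ncalibration=functools.lru_cache(None)(calibration)\n",1)
open("h.py","w").write(s)
E
python3 tr.py | tail -12
python3 - <<'E'
from h import *
# triangulate tray corner / loop points (picked in the 1.5x views)
def T(n,a,b):
    A=[ray("wrist",np.array(p)/1.5,dict(np.load(f"pics/{t}.npz"))) for t,p in(("w1",a),("w2",b))]
    x,e=tri(A);print(n,x.round(1),np.round(e,1))
T("dtray near-left corner",(478,298),(619,297))
T("dtray far-left",(492,135),(643,140))
T("stray near-right",(143,138),(298,135))
T("loop corner near",(461,123),(628,126))
T("loop corner right",(519,74),(688,78))
E
```

```text
wrist [624.5  87.9] [133.5  82.9] 3.5 px [23  0] [91 95] fill 0.9
wrist [620.  150.8] [ 54.3 140.2] 80.7 px [0 0] [ 34 100] fill 0.7
wrist [ 481.2 -419.9] [ 76.1 153.9] 88.5 px [469  98] [511 199] fill 0.54
wrist [ 486.1 -334.5] [ 83.  157.5] 88.1 px [416  91] [484 197] fill 0.94
wrist [620.3  86.9] [125.3  86.1] 3.3 px [126   0] [196  93] fill 0.92
wrist [619.8 175.2] [133.8  84. ] 3.5 px [63  0] [134 100] fill 0.92
top [285.6 545.8] [ 98.7 229. ] 74.6 px [ 31 228] [ 65 305] fill 0.37
top [454. 614.] [112.5 141.4] 5.5 px [ 17 194] [ 62 229] fill 0.41
top [ 488.  -381.3] [172.4 164.1] 88.2 px [334 179] [389 232] fill 0.83
top [640.3 129.4] [170.4 192.1] 5.2 px [168 128] [228 182] fill 0.87
top [1201.9 -506.1] [ 41.  234.7] 2.7 px [353   0] [417  10] fill 0.83
top [1195.5    8.7] [ 31.2 780.4] 0.5 px [127   0] [351   8] fill 0.61
dtray near-left corner [ 405.4 -287.5    9.1] [0.1 0.1]
dtray far-left [ 563.5 -292.7    4.6] [1.3 1.3]
stray near-right [562.4  37.5  11.1] [0. 0.]
loop corner near [ 571.8 -256.7   40.4] [0.3 0.3]
loop corner right [ 612.  -302.9   45.6] [0.3 0.3]
```

```bash
python3 - <<'E'
from h import *
print("chuck",tri([ray("top",(124,168)),ray("scene",(190,237))]))
print("drill back",tri([ray("top",(198,211)),ray("scene",(252,196))]))
print("cup",tri([ray("top",(246,152)),ray("scene",(212,188))]))
p=rows((444,-189,60),4.2,8); rows((444,-189,2),4.2,3,start=p)
E
```

```text
chuck (array([550.68790769, 297.89224946, 192.13392212]), [np.float64(1.8713144748140318), np.float64(1.871314474814048)])
drill back (array([447.76228014, 102.81895434, 188.00233629]), [np.float64(6.0252024141534415), np.float64(6.025202414153363)])
cup (array([666.94172323, -18.10242357,  -8.74277959]), [np.float64(7.569757422052811), np.float64(7.569757422052617)])
dx,dy,dz,rz: [[-0.003, 0.018, 0.03, -0.5], [-0.003, 0.018, 0.03, -0.5], [-0.004, 0.019, 0.03, -0.5], [-0.004, 0.018, 0.03, -0.5], [-0.004, 0.018, 0.03, -0.5], [-0.004, 0.019, 0.03, -0.5], [-0.004, 0.018, 0.031, -0.5], [-0.005, 0.019, 0.03, -0.5]] -> [ 443.6 -189.4   60.2] 4.2
dx,dy,dz,rz: [[0.0, -0.0, 0.019, -0.0], [0.0, -0.0, 0.02, -0.0], [0.0, -0.0, 0.019, -0.0]] -> [ 443.6 -189.4    2.2] 4.2
```

>>> arm_command(
  plan=[
    {"dx":-0.003,"dy":0.018,"dz":0.03,"rx":0,"ry":0,"rz":-0.5,"grip":75},
    {"dx":-0.003,"dy":0.018,"dz":0.03,"rx":0,"ry":0,"rz":-0.5,"grip":75},
    {"dx":-0.004,"dy":0.019,"dz":0.03,"rx":0,"ry":0,"rz":-0.5,"grip":75},
    {"dx":-0.004,"dy":0.018,"dz":0.03,"rx":0,"ry":0,"rz":-0.5,"grip":75},
    {"dx":-0.004,"dy":0.018,"dz":0.03,"rx":0,"ry":0,"rz":-0.5,"grip":75},
    {"dx":-0.004,"dy":0.019,"dz":0.03,"rx":0,"ry":0,"rz":-0.5,"grip":75},
    {"dx":-0.004,"dy":0.018,"dz":0.031,"rx":0,"ry":0,"rz":-0.5,"grip":75},
    {"dx":-0.005,"dy":0.019,"dz":0.03,"rx":0,"ry":0,"rz":-0.5,"grip":75},
  ],
)

```text
time: 3.5
eef_pos: [443.4, -190.4, 59.1]
tool_rot: [[0.997, 0.073, 0.0], [0.073, -0.997, -0.0], [0.0, 0.0, -1.0]]
force: [-0.0, -0.8, -0.5]
opening: 60.6
gripper_force: 0.0
```

>>> arm_command(
  plan=[
    {"dx":0,"dy":0,"dz":0.02,"rx":0,"ry":0,"rz":0,"grip":75},
    {"dx":0,"dy":0,"dz":0.02,"rx":0,"ry":0,"rz":0,"grip":75},
    {"dx":0,"dy":0,"dz":0.01,"rx":0,"ry":0,"rz":0,"grip":75},
    {"dx":0,"dy":0,"dz":0.007,"rx":0,"ry":0,"rz":0,"grip":75},
    {"dx":0,"dy":0,"dz":0,"rx":0,"ry":0,"rz":0,"grip":75},
    {"dx":0,"dy":0,"dz":0,"rx":0,"ry":0,"rz":0,"grip":75},
    {"dx":0,"dy":0,"dz":0,"rx":0,"ry":0,"rz":0,"grip":75},
    {"dx":0,"dy":0,"dz":0,"rx":0,"ry":0,"rz":0,"grip":75},
  ],
)

```text
time: 4.3
eef_pos: [444.5, -188.8, 4.2]
tool_rot: [[0.997, 0.075, 0.002], [0.075, -0.997, -0.001], [0.002, 0.001, -1.0]]
force: [0.5, -0.2, 0.0]
opening: 60.1
gripper_force: 0.0
```

>>> arm_command(
  newtons=40,
  plan=[
    {"dx":0,"dy":0,"dz":0.002,"rx":0,"ry":0,"rz":0,"grip":255},
    {"dx":0,"dy":0,"dz":0,"rx":0,"ry":0,"rz":0,"grip":255},
    {"dx":0,"dy":0,"dz":0,"rx":0,"ry":0,"rz":0,"grip":255},
    {"dx":0,"dy":0,"dz":0,"rx":0,"ry":0,"rz":0,"grip":255},
    {"dx":0,"dy":0,"dz":0,"rx":0,"ry":0,"rz":0,"grip":255},
    {"dx":0,"dy":0,"dz":0,"rx":0,"ry":0,"rz":0,"grip":255},
    {"dx":0,"dy":0,"dz":0,"rx":0,"ry":0,"rz":0,"grip":255},
    {"dx":0,"dy":0,"dz":0,"rx":0,"ry":0,"rz":0,"grip":255},
  ],
)

```text
time: 5.1
eef_pos: [443.8, -188.3, 1.5]
tool_rot: [[0.997, 0.074, -0.0], [0.074, -0.997, 0.0], [-0.0, -0.0, -1.0]]
force: [-1.3, 0.9, 5.0]
opening: 25.7
gripper_force: 38.3
```

```bash
python3 - <<'E'
from h import *
s=sense();print(s["eef_pos"],s["opening"],s["gripper_force"])
p=(np.array(s["eef_pos"]),yaw(s["tool_rot"]))
p=rows((460,-165,150),3.5,5,start=p);p=rows((640,88,60),3.5,11,start=p);rows((640,88,15),3.5,4,start=p)
E
```

```text
[ 443.77190438 -188.28396697    1.52655905] 25.658103484160478 38.27312024436878
dx,dy,dz,rz: [[0.004, -0.004, -0.03, 0.2], [0.003, -0.005, -0.03, 0.2], [0.004, -0.004, -0.029, 0.2], [0.003, -0.005, -0.03, 0.2], [0.004, -0.004, -0.029, 0.2]] -> [ 460.3 -165.1  149.5] 3.3
dx,dy,dz,rz: [[0.018, -0.022, 0.008, -0.0], [0.018, -0.022, 0.008, -0.0], [0.018, -0.022, 0.008, -0.0], [0.017, -0.022, 0.008, -0.0], [0.018, -0.022, 0.008, -0.0], [0.017, -0.022, 0.008, -0.0], [0.018, -0.022, 0.008, -0.0], [0.017, -0.022, 0.008, -0.0], [0.018, -0.022, 0.009, -0.0], [0.017, -0.022, 0.008, -0.0], [0.018, -0.023, 0.009, -0.0]] -> [640.1  88.5  59.5] 3.3
dx,dy,dz,rz: [[-0.0, 0.0, 0.011, -0.1], [-0.0, 0.0, 0.011, -0.1], [-0.0, 0.0, 0.011, -0.1], [-0.0, 0.0, 0.012, -0.1]] -> [640.1  88.5  14.5] 3.7
```

>>> arm_command(
  plan=[
    {"dx":0.004,"dy":-0.004,"dz":-0.03,"rx":0,"ry":0,"rz":0.2,"grip":255},
    {"dx":0.003,"dy":-0.005,"dz":-0.03,"rx":0,"ry":0,"rz":0.2,"grip":255},
    {"dx":0.004,"dy":-0.004,"dz":-0.029,"rx":0,"ry":0,"rz":0.2,"grip":255},
    {"dx":0.003,"dy":-0.005,"dz":-0.03,"rx":0,"ry":0,"rz":0.2,"grip":255},
    {"dx":0.004,"dy":-0.004,"dz":-0.029,"rx":0,"ry":0,"rz":0.2,"grip":255},
    {"dx":0.01,"dy":-0.022,"dz":-0.008,"rx":0,"ry":0,"rz":0,"grip":255},
    {"dx":0.01,"dy":-0.022,"dz":0,"rx":0,"ry":0,"rz":0,"grip":255},
    {"dx":0.01,"dy":-0.022,"dz":0,"rx":0,"ry":0,"rz":0,"grip":255},
  ],
)

```text
time: 5.9
eef_pos: [486.9, -97.3, 157.5]
tool_rot: [[0.998, 0.056, 0.001], [0.056, -0.998, -0.001], [0.001, 0.001, -1.0]]
force: [-0.6, 0.3, -0.8]
opening: 25.3
gripper_force: 38.8
```

>>> arm_command(
  plan=[
    {"dx":0.01,"dy":-0.022,"dz":0,"rx":0,"ry":0,"rz":0,"grip":255},
    {"dx":0.01,"dy":-0.022,"dz":0,"rx":0,"ry":0,"rz":0,"grip":255},
    {"dx":0.015,"dy":-0.022,"dz":0,"rx":0,"ry":0,"rz":0,"grip":255},
    {"dx":0.02,"dy":-0.022,"dz":0,"rx":0,"ry":0,"rz":0,"grip":255},
    {"dx":0.025,"dy":-0.022,"dz":0.01,"rx":0,"ry":0,"rz":0,"grip":255},
    {"dx":0.025,"dy":-0.022,"dz":0.02,"rx":0,"ry":0,"rz":0,"grip":255},
    {"dx":0.025,"dy":-0.022,"dz":0.03,"rx":0,"ry":0,"rz":0,"grip":255},
    {"dx":0.025,"dy":-0.022,"dz":0.03,"rx":0,"ry":0,"rz":0,"grip":255},
  ],
)

```text
time: 6.7
eef_pos: [632.4, 87.7, 66.1]
tool_rot: [[0.998, 0.057, 0.001], [0.057, -0.998, -0.0], [0.001, 0.0, -1.0]]
force: [-0.6, -1.0, -0.5]
opening: 25.4
gripper_force: 38.8
```

```bash
python3 - <<'E'
from h import *
im,s=snap("w3");print(s["eef_pos"],yaw(s["tool_rot"]),s["opening"],s["gripper_force"])
p=(np.array(s["eef_pos"]),yaw(s["tool_rot"]))
cv2.imwrite("pics/w3b.png",im)
p=rows((640,88,45),3.5,3,start=p);rows((640,88,11),3.5,3,start=p)
E
```

```text
[632.37918505  87.74067369  66.0887066 ] 3.262934593053175 25.403386253298855 38.778821249998146
dx,dy,dz,rz: [[0.003, 0.0, 0.007, -0.1], [0.002, 0.0, 0.007, -0.1], [0.003, 0.0, 0.007, -0.1]] -> [640.4  88.2  45.1] 3.6
dx,dy,dz,rz: [[-0.0, 0.0, 0.011, 0.0], [-0.0, 0.0, 0.012, 0.0], [-0.0, 0.0, 0.011, 0.0]] -> [640.4  88.2  11.1] 3.6
```

View pics/w3b.png

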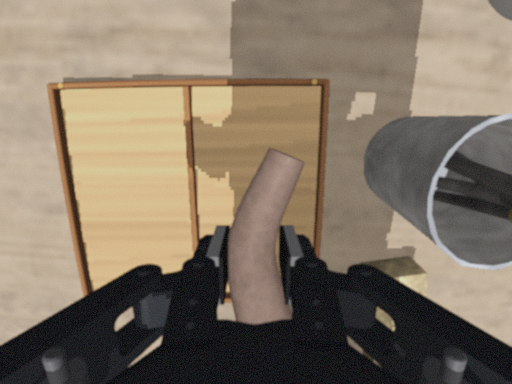

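The spout hangs over the right-hand compartment, with the divider at column 190 and the right wall at 323. The view also gives me the tray's far corners at (52,87) and (327,82). I'll lower it and release.

```bash
python3 - <<'E'
from h import *
s=dict(np.load("pics/w3.npz"))
for p in((51,86),(328,81),(189,84),(193,230)): print(onz("wrist",p,16,s).round(1))
a=np.radians(3.5);print("pred",[(np.array([636.8,132.2])+np.array([[np.cos(a),-np.sin(a)],[np.sin(a),np.cos(a)]])@[80,k]).round(1) for k in(90,-90)])
E
```

```text
[706.9 222.4  16. ]
[718.1  47.8  16. ]
[711.4 133.6  16. ]
[614.4 130.5  16. ]
pred [array([711.2, 226.9]), array([722.1,  47.3])]
```

>>> arm_command(
  plan=[
    {"dx":0.003,"dy":0,"dz":0.01,"rx":0,"ry":0,"rz":0,"grip":255},
    {"dx":0.003,"dy":0,"dz":0.01,"rx":0,"ry":0,"rz":0,"grip":255},
    {"dx":0.002,"dy":0,"dz":0.01,"rx":0,"ry":0,"rz":0,"grip":255},
    {"dx":0,"dy":0,"dz":0.01,"rx":0,"ry":0,"rz":0,"grip":255},
    {"dx":0,"dy":0,"dz":0.008,"rx":0,"ry":0,"rz":0,"grip":255},
    {"dx":0,"dy":0,"dz":0.006,"rx":0,"ry":0,"rz":0,"grip":255},
    {"dx":0,"dy":0,"dz":0,"rx":0,"ry":0,"rz":0,"grip":255},
    {"dx":0,"dy":0,"dz":0,"rx":0,"ry":0,"rz":0,"grip":255},
  ],
)

```text
time: 7.55
eef_pos: [639.3, 87.2, 13.5]
tool_rot: [[0.998, 0.057, 0.0], [0.057, -0.998, -0.0], [0.0, 0.0, -1.0]]
force: [0.4, 0.2, -0.2]
opening: 25.3
gripper_force: 38.8
```

>>> arm_command(
  plan=[
    {"dx":0,"dy":0,"dz":0.003,"rx":0,"ry":0,"rz":0,"grip":255},
    {"dx":0,"dy":0,"dz":0,"rx":0,"ry":0,"rz":0,"grip":255},
    {"dx":0,"dy":0,"dz":0,"rx":0,"ry":0,"rz":0,"grip":120},
    {"dx":0,"dy":0,"dz":0,"rx":0,"ry":0,"rz":0,"grip":120},
    {"dx":0,"dy":0,"dz":0,"rx":0,"ry":0,"rz":0,"grip":120},
    {"dx":0,"dy":0,"dz":0,"rx":0,"ry":0,"rz":0,"grip":120},
    {"dx":0,"dy":0,"dz":-0.03,"rx":0,"ry":0,"rz":0,"grip":120},
    {"dx":0,"dy":0,"dz":-0.03,"rx":0,"ry":0,"rz":0,"grip":120},
  ],
)

```text
time: 8.35
eef_pos: [637.8, 87.3, 69.4]
tool_rot: [[0.998, 0.057, -0.004], [0.057, -0.998, 0.0], [-0.004, -0.0, -1.0]]
force: [0.1, -0.1, 0.0]
opening: 45.2
gripper_force: 0.0
```

```bash
python3 - <<'E'
from h import *
s=sense();print(s["eef_pos"],s["opening"],s["force"])
p=(np.array(s["eef_pos"]),yaw(s["tool_rot"]))
p=rows((533,-29,80),11,6,start=p);rows((533,-29,3),11,4,start=p)
E
```

```text
[637.76409707  87.25700882  69.37445361] 45.17623741599479 [ 0.13689854 -0.09162688  0.005101  ]
dx,dy,dz,rz: [[-0.019, 0.018, -0.002, -1.3], [-0.019, 0.018, -0.002, -1.3], [-0.019, 0.018, -0.002, -1.3], [-0.02, 0.017, -0.002, -1.3], [-0.02, 0.017, -0.001, -1.3], [-0.02, 0.016, -0.002, -1.3]] -> [533.2 -29.4  80.4] 11.1
dx,dy,dz,rz: [[-0.0, -0.0, 0.019, 0.0], [-0.0, -0.0, 0.019, 0.0], [-0.0, -0.0, 0.02, 0.0], [-0.0, -0.0, 0.019, 0.0]] -> [533.2 -29.4   3.4] 11.1
```

>>> arm_command(
  plan=[
    {"dx":-0.019,"dy":0.018,"dz":-0.002,"rx":0,"ry":0,"rz":-1.3,"grip":60},
    {"dx":-0.019,"dy":0.018,"dz":-0.002,"rx":0,"ry":0,"rz":-1.3,"grip":60},
    {"dx":-0.019,"dy":0.018,"dz":-0.002,"rx":0,"ry":0,"rz":-1.3,"grip":60},
    {"dx":-0.02,"dy":0.017,"dz":-0.002,"rx":0,"ry":0,"rz":-1.3,"grip":60},
    {"dx":-0.02,"dy":0.017,"dz":-0.001,"rx":0,"ry":0,"rz":-1.3,"grip":60},
    {"dx":-0.02,"dy":0.016,"dz":-0.002,"rx":0,"ry":0,"rz":-1.3,"grip":60},
    {"dx":0,"dy":0,"dz":0.01,"rx":0,"ry":0,"rz":0,"grip":60},
    {"dx":0,"dy":0,"dz":0.01,"rx":0,"ry":0,"rz":0,"grip":60},
  ],
)

```text
time: 9.15
eef_pos: [535.2, -29.7, 61.3]
tool_rot: [[0.982, 0.19, 0.002], [0.19, -0.982, -0.0], [0.002, 0.0, -1.0]]
force: [-0.2, 0.5, -0.6]
opening: 65.2
gripper_force: 0.0
```

```bash
python3 - <<'E'
from h import *
import seg
im,s=snap("w4");print(s["eef_pos"],yaw(s["tool_rot"]))
h=cv2.cvtColor(cv2.GaussianBlur(im,(5,5),0),cv2.COLOR_BGR2HSV).astype(int)
c,_=seg.seg("w4",(552,-26,28),lambda H,S,V:(H>=19)&(H<35)&(S>50),140)
P=np.array([onz("wrist",p,28,s)[:2] for p in c],np.float32);print(cv2.minAreaRect(P),c.min(0),c.max(0))
cv2.imwrite("pics/w4b.png",im)
E
```

```text
[535.16960469 -29.66882981  61.32678957] 10.971099137792626
((548.71142578125, -24.650733947753906), (90.59428405761719, 40.28862762451172), 11.012845039367676) [218 121] [286 262]
```

View pics/w4b.png

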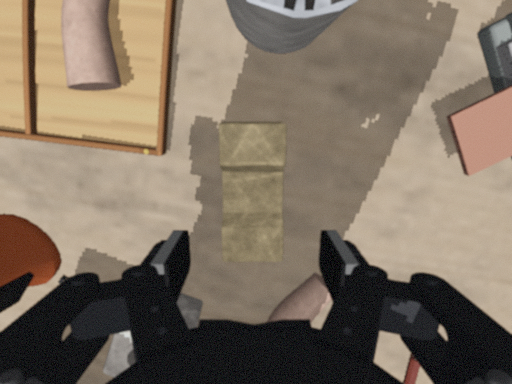

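The vee is sharply segmented as a 90.6 × 40.3 mm rectangle centred at (548.7,-24.7), yaw 11°. The spout already lies in its tray, upper left. I'll descend and grip.

>>> arm_command(
  newtons=80,
  plan=[
    {"dx":-0.001,"dy":-0.002,"dz":0.02,"rx":0,"ry":0,"rz":0,"grip":60},
    {"dx":0,"dy":0,"dz":0.02,"rx":0,"ry":0,"rz":0,"grip":60},
    {"dx":0,"dy":0,"dz":0.01,"rx":0,"ry":0,"rz":0,"grip":60},
    {"dx":0,"dy":0,"dz":0.008,"rx":0,"ry":0,"rz":0,"grip":60},
    {"dx":0,"dy":0,"dz":0,"rx":0,"ry":0,"rz":0,"grip":60},
    {"dx":0,"dy":0,"dz":0,"rx":0,"ry":0,"rz":0,"grip":255},
    {"dx":0,"dy":0,"dz":0,"rx":0,"ry":0,"rz":0,"grip":255},
    {"dx":0,"dy":0,"dz":0,"rx":0,"ry":0,"rz":0,"grip":255},
  ],
)

```text
time: 10.0
eef_pos: [534.4, -28.0, 4.7]
tool_rot: [[0.981, 0.192, 0.002], [0.192, -0.981, -0.001], [0.002, 0.001, -1.0]]
force: [-1.0, -0.9, 3.6]
opening: 37.6
gripper_force: 81.7
```

>>> arm_command(
  plan=[
    {"dx":0,"dy":0,"dz":0,"rx":0,"ry":0,"rz":0,"grip":255},
    {"dx":0,"dy":0,"dz":0,"rx":0,"ry":0,"rz":0,"grip":255},
    {"dx":0,"dy":0,"dz":-0.01,"rx":0,"ry":0,"rz":0,"grip":255},
    {"dx":0,"dy":0,"dz":-0.03,"rx":0,"ry":0,"rz":0,"grip":255},
    {"dx":0,"dy":0,"dz":-0.03,"rx":0,"ry":0,"rz":0,"grip":255},
    {"dx":0,"dy":0,"dz":-0.03,"rx":0,"ry":0,"rz":0,"grip":255},
    {"dx":0,"dy":0,"dz":0,"rx":0,"ry":0,"rz":0,"grip":255},
    {"dx":0,"dy":0,"dz":0,"rx":0,"ry":0,"rz":0,"grip":255},
  ],
)

```text
time: 10.8
eef_pos: [532.4, -27.3, 102.5]
tool_rot: [[0.981, 0.192, -0.001], [0.192, -0.981, 0.0], [-0.001, -0.001, -1.0]]
force: [-0.6, 0.8, -7.4]
opening: 38.1
gripper_force: 82.7
```

```bash
python3 - <<'E'
from h import *
s=sense();print(s["eef_pos"],s["opening"],s["force"],s["wrist_torque"])
p=(np.array(s["eef_pos"]),yaw(s["tool_rot"]))
p=rows((620,173,100),3.5,9,start=p);rows((620,173,13),3.5,6,start=p)
E
```

```text
[532.37026286 -27.344194   102.50486017] 38.135155698770916 [-0.55843425  0.82520508 -7.3860869 ] [-0.01675065  0.06255403 -0.01650348]
dx,dy,dz,rz: [[0.014, -0.02, 0.0, 0.8], [0.014, -0.02, 0.0, 0.8], [0.013, -0.02, 0.0, 0.8], [0.013, -0.021, 0.0, 0.8], [0.013, -0.021, 0.001, 0.8], [0.012, -0.021, 0.0, 0.8], [0.012, -0.021, 0.001, 0.8], [0.012, -0.021, 0.0, 0.8], [0.011, -0.021, 0.001, 0.8]] -> [619.9 172.7  99.5] 3.9
dx,dy,dz,rz: [[0.0, -0.0, 0.014, 0.1], [0.0, -0.0, 0.015, 0.1], [0.0, -0.0, 0.014, 0.1], [0.0, -0.0, 0.015, 0.1], [0.0, -0.0, 0.014, 0.1], [0.0, -0.0, 0.015, 0.1]] -> [619.9 172.7  12.5] 3.3
```

>>> arm_command(
  plan=[
    {"dx":0.014,"dy":-0.02,"dz":0,"rx":0,"ry":0,"rz":0.8,"grip":255},
    {"dx":0.014,"dy":-0.02,"dz":0,"rx":0,"ry":0,"rz":0.8,"grip":255},
    {"dx":0.013,"dy":-0.02,"dz":0,"rx":0,"ry":0,"rz":0.8,"grip":255},
    {"dx":0.013,"dy":-0.021,"dz":0,"rx":0,"ry":0,"rz":0.8,"grip":255},
    {"dx":0.013,"dy":-0.021,"dz":0.001,"rx":0,"ry":0,"rz":0.8,"grip":255},
    {"dx":0.012,"dy":-0.021,"dz":0,"rx":0,"ry":0,"rz":0.8,"grip":255},
    {"dx":0.012,"dy":-0.021,"dz":0.001,"rx":0,"ry":0,"rz":0.8,"grip":255},
    {"dx":0.012,"dy":-0.021,"dz":0,"rx":0,"ry":0,"rz":0.8,"grip":255},
  ],
)

```text
time: 11.6
eef_pos: [608.5, 151.3, 96.6]
tool_rot: [[0.997, 0.081, -0.008], [0.081, -0.997, -0.001], [-0.008, 0.0, -1.0]]
force: [0.3, 0.3, -6.5]
opening: 38.1
gripper_force: 82.6
```

>>> arm_command(
  plan=[
    {"dx":0.011,"dy":-0.021,"dz":0.01,"rx":0,"ry":0,"rz":0.8,"grip":255},
    {"dx":0,"dy":0,"dz":0.015,"rx":0,"ry":0,"rz":0,"grip":255},
    {"dx":0,"dy":0,"dz":0.015,"rx":0,"ry":0,"rz":0,"grip":255},
    {"dx":0,"dy":0,"dz":0,"rx":0,"ry":0,"rz":0,"grip":255},
    {"dx":0,"dy":0,"dz":0,"rx":0,"ry":0,"rz":0,"grip":255},
    {"dx":0,"dy":0,"dz":0,"rx":0,"ry":0,"rz":0,"grip":255},
    {"dx":0,"dy":0,"dz":0,"rx":0,"ry":0,"rz":0,"grip":255},
    {"dx":0,"dy":0,"dz":0,"rx":0,"ry":0,"rz":0,"grip":255},
  ],
)

```text
time: 12.4
eef_pos: [621.6, 172.2, 62.5]
tool_rot: [[0.998, 0.067, 0.002], [0.067, -0.998, 0.0], [0.002, -0.0, -1.0]]
force: [-0.5, 0.5, -7.6]
opening: 38.0
gripper_force: 82.8
```

```bash
python3 - <<'E'
from h import *
im,s=snap("w5");print(s["time"],s["eef_pos"],yaw(s["tool_rot"]),s["force"])
sc=capture("scene")[:,:,::-1][80:340,60:460]
cv2.imwrite("pics/w5b.png",np.vstack([cv2.resize(im,(400,300)),sc]))
E
```

```text
12.4 [621.63190799 172.20031359  62.45797164] 3.8270266317159205 [-0.45920773  0.52790422 -7.56330362]
```

View pics/w5b.png

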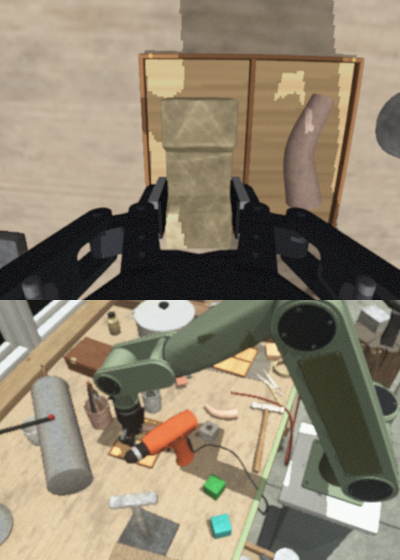

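The vee hangs over the left-hand compartment, between wall column 145 and divider column 250, and the spout lies properly in the right one. In the scene picture the forearm passes well above the drill. I'll lower the block.

>>> arm_command(
  plan=[
    {"dx":0,"dy":0,"dz":0.015,"rx":0,"ry":0,"rz":0,"grip":255},
    {"dx":0,"dy":0,"dz":0.015,"rx":0,"ry":0,"rz":0,"grip":255},
    {"dx":0,"dy":0,"dz":0.012,"rx":0,"ry":0,"rz":0,"grip":255},
    {"dx":0,"dy":0,"dz":0.004,"rx":0,"ry":0,"rz":0,"grip":255},
    {"dx":0,"dy":0,"dz":0.002,"rx":0,"ry":0,"rz":0,"grip":255},
    {"dx":0,"dy":0,"dz":0.002,"rx":0,"ry":0,"rz":0,"grip":255},
    {"dx":0,"dy":0,"dz":0,"rx":0,"ry":0,"rz":0,"grip":255},
    {"dx":0,"dy":0,"dz":0,"rx":0,"ry":0,"rz":0,"grip":255},
  ],
)

```text
time: 13.3
eef_pos: [620.0, 172.4, 12.9]
tool_rot: [[0.998, 0.068, -0.002], [0.068, -0.998, -0.001], [-0.002, 0.001, -1.0]]
force: [-8.0, -1.8, 5.0]
opening: 38.1
gripper_force: 84.2
```

>>> arm_command(
  plan=[
    {"dx":0,"dy":0,"dz":0,"rx":0,"ry":0,"rz":0,"grip":113},
    {"dx":0,"dy":0,"dz":0,"rx":0,"ry":0,"rz":0,"grip":113},
    {"dx":0,"dy":0,"dz":0,"rx":0,"ry":0,"rz":0,"grip":113},
    {"dx":0,"dy":0,"dz":-0.01,"rx":0,"ry":0,"rz":0,"grip":113},
    {"dx":0,"dy":0,"dz":-0.03,"rx":0,"ry":0,"rz":0,"grip":113},
    {"dx":0,"dy":0,"dz":-0.04,"rx":0,"ry":0,"rz":0,"grip":113},
    {"dx":0,"dy":0,"dz":-0.04,"rx":0,"ry":0,"rz":0,"grip":113},
    {"dx":0,"dy":0,"dz":0,"rx":0,"ry":0,"rz":0,"grip":113},
  ],
)

```text
time: 14.1
eef_pos: [626.8, 173.4, 140.5]
tool_rot: [[0.998, 0.067, 0.016], [0.067, -0.998, 0.002], [0.016, -0.001, -1.0]]
force: [0.6, -0.6, 0.3]
opening: 47.7
gripper_force: 0.0
```

```bash
python3 - <<'E'
from h import *
s=sense();print(s["eef_pos"],s["opening"],s["force"])
p=(np.array(s["eef_pos"]),yaw(s["tool_rot"]))
p=rows((525,-25,150),3.9,8,start=p);p=rows((431,24.7,150),-12,8,start=p)
for z in(0,60,120):print(z,onz("wrist",(153,157),z,dict(np.load("pics/w2.npz"))).round())
E
```

```text
[626.75211648 173.35424844 140.52202772] 47.68650328114681 [ 0.57147105 -0.58058102  0.34362646]
dx,dy,dz,rz: [[-0.014, 0.024, -0.001, -0.0], [-0.014, 0.024, -0.001, -0.0], [-0.014, 0.024, -0.001, -0.0], [-0.015, 0.024, -0.001, -0.0], [-0.014, 0.024, -0.001, -0.0], [-0.015, 0.024, -0.001, -0.0], [-0.014, 0.024, -0.002, -0.0], [-0.015, 0.023, -0.001, -0.0]] -> [524.9 -25.  149.5] 3.9
dx,dy,dz,rz: [[-0.011, -0.007, -0.0, 2.0], [-0.012, -0.007, -0.0, 2.0], [-0.012, -0.006, -0.0, 2.0], [-0.012, -0.006, -0.0, 2.0], [-0.012, -0.005, -0.0, 2.0], [-0.012, -0.005, -0.0, 2.0], [-0.012, -0.004, -0.0, 2.0], [-0.013, -0.004, -0.0, 2.0]] -> [431.   24.4 149.5] -12.1
0 [466. 113.   0.]
60 [476.  92.  60.]
120 [485.  72. 120.]
```

>>> arm_command(
  plan=[
    {"dx":-0.014,"dy":0.024,"dz":0,"rx":0,"ry":0,"rz":0,"grip":60},
    {"dx":-0.014,"dy":0.024,"dz":0,"rx":0,"ry":0,"rz":0,"grip":60},
    {"dx":-0.014,"dy":0.024,"dz":0,"rx":0,"ry":0,"rz":0,"grip":60},
    {"dx":-0.014,"dy":0.024,"dz":0,"rx":0,"ry":0,"rz":0,"grip":60},
    {"dx":-0.014,"dy":0.024,"dz":0,"rx":0,"ry":0,"rz":0,"grip":60},
    {"dx":-0.014,"dy":0.024,"dz":0,"rx":0,"ry":0,"rz":0,"grip":60},
    {"dx":-0.014,"dy":0.024,"dz":0,"rx":0,"ry":0,"rz":0,"grip":60},
    {"dx":-0.014,"dy":0.024,"dz":0,"rx":0,"ry":0,"rz":0,"grip":60},
  ],
)

```text
time: 14.9
eef_pos: [521.6, -27.6, 131.6]
tool_rot: [[0.998, 0.067, 0.001], [0.067, -0.998, -0.0], [0.001, 0.0, -1.0]]
force: [0.4, -0.3, 0.5]
opening: 65.3
gripper_force: 0.0
```

>>> arm_command(
  plan=[
    {"dx":-0.011,"dy":-0.007,"dz":0,"rx":0,"ry":0,"rz":2.6,"grip":60},
    {"dx":-0.012,"dy":-0.007,"dz":0,"rx":0,"ry":0,"rz":2.6,"grip":60},
    {"dx":-0.012,"dy":-0.007,"dz":0,"rx":0,"ry":0,"rz":2.6,"grip":60},
    {"dx":-0.012,"dy":-0.007,"dz":0,"rx":0,"ry":0,"rz":2.6,"grip":60},
    {"dx":-0.012,"dy":-0.006,"dz":0,"rx":0,"ry":0,"rz":2.7,"grip":60},
    {"dx":-0.012,"dy":-0.006,"dz":0,"rx":0,"ry":0,"rz":2.7,"grip":60},
    {"dx":-0.005,"dy":-0.005,"dz":0,"rx":0,"ry":0,"rz":0,"grip":60},
    {"dx":0,"dy":0,"dz":0,"rx":0,"ry":0,"rz":0,"grip":60},
  ],
)

```text
time: 15.7
eef_pos: [448.9, 23.1, 131.5]
tool_rot: [[0.979, -0.205, 0.0], [-0.205, -0.979, 0.0], [0.0, -0.0, -1.0]]
force: [0.0, -0.1, -0.1]
opening: 65.3
gripper_force: 0.0
```

```bash
python3 - <<'E'
from h import *
from seg import seg
im,s=snap("w6");print(s["time"],s["eef_pos"],yaw(s["tool_rot"]),s["opening"])
c,_=seg("w6",(431,25,50),lambda H,S,V:(S<30)&(V>100),75)
P=np.array([onz("wrist",p,50,s)[:2] for p in c],np.float32);print(cv2.minAreaRect(P),c.min(0),c.max(0),cv2.contourArea(P))
p=(np.array(s["eef_pos"]),yaw(s["tool_rot"]))
rows((431,24.7,60),-12,3,start=p)
E
```

```text
15.7 [448.88937124  23.06484907 131.46927156] -11.8369686326283 65.31322686593397
((435.0379943847656, 24.57814598083496), (49.76667785644531, 54.981380462646484), 78.1770248413086) [226 179] [288 244] 2438.5640296831198
dx,dy,dz,rz: [[-0.006, 0.001, 0.024, 0.1], [-0.006, 0.001, 0.024, 0.1], [-0.006, 0.0, 0.023, 0.1]] -> [430.9  24.8  60.5] -12.1
```

>>> arm_command(
  newtons=90,
  plan=[
    {"dx":-0.006,"dy":0.001,"dz":0.03,"rx":0,"ry":0,"rz":0.2,"grip":60},
    {"dx":-0.006,"dy":0.001,"dz":0.03,"rx":0,"ry":0,"rz":0,"grip":60},
    {"dx":-0.005,"dy":0,"dz":0.03,"rx":0,"ry":0,"rz":0,"grip":60},
    {"dx":0,"dy":0,"dz":0.02,"rx":0,"ry":0,"rz":0,"grip":60},
    {"dx":0,"dy":0,"dz":0.007,"rx":0,"ry":0,"rz":0,"grip":60},
    {"dx":0,"dy":0,"dz":0,"rx":0,"ry":0,"rz":0,"grip":60},
    {"dx":0,"dy":0,"dz":0,"rx":0,"ry":0,"rz":0,"grip":60},
    {"dx":0,"dy":0,"dz":0,"rx":0,"ry":0,"rz":0,"grip":255},
  ],
)

```text
time: 16.55
eef_pos: [433.8, 23.8, 15.6]
tool_rot: [[0.978, -0.21, 0.003], [-0.21, -0.978, -0.0], [0.003, -0.0, -1.0]]
force: [0.4, -0.6, 0.3]
opening: 52.4
gripper_force: 0.0
```

>>> arm_command(
  plan=[
    {"dx":0,"dy":0,"dz":0,"rx":0,"ry":0,"rz":0,"grip":255},
    {"dx":0,"dy":0,"dz":0,"rx":0,"ry":0,"rz":0,"grip":255},
    {"dx":0,"dy":0,"dz":0,"rx":0,"ry":0,"rz":0,"grip":255},
    {"dx":0,"dy":0,"dz":0,"rx":0,"ry":0,"rz":0,"grip":255},
    {"dx":0,"dy":0,"dz":-0.01,"rx":0,"ry":0,"rz":0,"grip":255},
    {"dx":0,"dy":0,"dz":-0.03,"rx":0,"ry":0,"rz":0,"grip":255},
    {"dx":0,"dy":0,"dz":-0.03,"rx":0,"ry":0,"rz":0,"grip":255},
    {"dx":0,"dy":0,"dz":-0.03,"rx":0,"ry":0,"rz":0,"grip":255},
  ],
)

```text
time: 17.35
eef_pos: [429.6, 24.6, 114.0]
tool_rot: [[0.978, -0.21, -0.004], [-0.21, -0.978, 0.001], [-0.005, 0.0, -1.0]]
force: [0.8, 0.3, -8.8]
opening: 48.6
gripper_force: 96.7
```

```bash
python3 - <<'E'
from h import *
s=sense();print(s["eef_pos"],s["opening"],s["force"],s["wrist_torque"])
p=(np.array(s["eef_pos"]),yaw(s["tool_rot"]))
p=rows((443,-420.5,115),-1.7,16,start=p)
E
```

```text
[429.59815253  24.60564622 113.96251418] 48.60880742598085 [ 0.80317653  0.31231849 -8.75531489] [ 0.02057439 -0.10762824 -0.02684261]
dx,dy,dz,rz: [[0.007, 0.027, -0.0, -0.7], [0.006, 0.027, -0.0, -0.7], [0.006, 0.027, -0.0, -0.7], [0.006, 0.027, -0.0, -0.7], [0.005, 0.027, -0.0, -0.7], [0.005, 0.027, -0.0, -0.7], [0.005, 0.028, -0.0, -0.7], [0.004, 0.028, -0.0, -0.7], [0.004, 0.028, -0.0, -0.7], [0.004, 0.028, -0.0, -0.7], [0.003, 0.028, -0.0, -0.7], [0.003, 0.027, -0.0, -0.7], [0.003, 0.028, -0.0, -0.7], [0.002, 0.027, -0.0, -0.7], [0.002, 0.028, -0.001, -0.7], [0.002, 0.028, -0.0, -0.7]] -> [ 443.4 -420.9  115. ] -0.9
```

>>> arm_command(
  plan=[
    {"dx":0.007,"dy":0.027,"dz":0,"rx":0,"ry":0,"rz":-0.7,"grip":255},
    {"dx":0.006,"dy":0.027,"dz":0,"rx":0,"ry":0,"rz":-0.7,"grip":255},
    {"dx":0.006,"dy":0.027,"dz":0,"rx":0,"ry":0,"rz":-0.7,"grip":255},
    {"dx":0.006,"dy":0.027,"dz":0,"rx":0,"ry":0,"rz":-0.7,"grip":255},
    {"dx":0.005,"dy":0.027,"dz":0,"rx":0,"ry":0,"rz":-0.7,"grip":255},
    {"dx":0.005,"dy":0.027,"dz":0,"rx":0,"ry":0,"rz":-0.7,"grip":255},
    {"dx":0.005,"dy":0.028,"dz":0,"rx":0,"ry":0,"rz":-0.7,"grip":255},
    {"dx":0.004,"dy":0.028,"dz":0,"rx":0,"ry":0,"rz":-0.7,"grip":255},
  ],
)

```text
time: 18.15
eef_pos: [436.8, -197.9, 112.8]
tool_rot: [[0.994, -0.113, -0.003], [-0.113, -0.994, 0.003], [-0.004, -0.002, -1.0]]
force: [1.1, 0.8, -8.9]
opening: 48.8
gripper_force: 97.0
```

>>> arm_command(
  plan=[
    {"dx":0.004,"dy":0.028,"dz":0,"rx":0,"ry":0,"rz":-0.7,"grip":255},
    {"dx":0.004,"dy":0.028,"dz":0,"rx":0,"ry":0,"rz":-0.7,"grip":255},
    {"dx":0.003,"dy":0.028,"dz":0,"rx":0,"ry":0,"rz":-0.7,"grip":255},
    {"dx":0.003,"dy":0.027,"dz":0,"rx":0,"ry":0,"rz":-0.7,"grip":255},
    {"dx":0.003,"dy":0.028,"dz":0,"rx":0,"ry":0,"rz":-0.7,"grip":255},
    {"dx":0.002,"dy":0.027,"dz":0,"rx":0,"ry":0,"rz":-0.7,"grip":255},
    {"dx":0.002,"dy":0.028,"dz":0,"rx":0,"ry":0,"rz":-0.7,"grip":255},
    {"dx":0.002,"dy":0.028,"dz":0,"rx":0,"ry":0,"rz":0,"grip":255},
  ],
)

```text
time: 18.95
eef_pos: [444.2, -420.4, 112.0]
tool_rot: [[1.0, -0.029, -0.003], [-0.029, -1.0, 0.005], [-0.004, -0.005, -1.0]]
force: [0.6, 0.0, -8.4]
opening: 48.8
gripper_force: 97.0
```

>>> arm_command(
  plan=[
    {"dx":0,"dy":0,"dz":0.01,"rx":0,"ry":0,"rz":0,"grip":255},
    {"dx":0,"dy":0,"dz":0.015,"rx":0,"ry":0,"rz":0,"grip":255},
    {"dx":0,"dy":0,"dz":0.015,"rx":0,"ry":0,"rz":0,"grip":255},
    {"dx":0,"dy":0,"dz":0,"rx":0,"ry":0,"rz":0,"grip":255},
    {"dx":0,"dy":0,"dz":0,"rx":0,"ry":0,"rz":0,"grip":255},
    {"dx":0,"dy":0,"dz":0,"rx":0,"ry":0,"rz":0,"grip":255},
    {"dx":0,"dy":0,"dz":0,"rx":0,"ry":0,"rz":0,"grip":255},
    {"dx":0,"dy":0,"dz":0,"rx":0,"ry":0,"rz":0,"grip":255},
  ],
)

```text
time: 19.75
eef_pos: [446.4, -421.9, 75.3]
tool_rot: [[1.0, -0.028, 0.001], [-0.028, -1.0, -0.001], [0.001, 0.001, -1.0]]
force: [-0.6, -0.8, -7.7]
opening: 49.1
gripper_force: 96.9
```

```bash
python3 - <<'E'
from h import *
im,s=snap("w7");print(s["time"],s["eef_pos"],yaw(s["tool_rot"]),s["force"],s["joint_positions"])
for n,z in(("8",8),("16",16)):
  h=0
h=cv2.cvtColor(cv2.GaussianBlur(im,(3,3),0),cv2.COLOR_BGR2HSV).astype(int)
cv2.imwrite("pics/w7b.png",im)
E
```

```text
19.75 [ 446.39097485 -421.91398622   75.3302469 ] -1.631022280309433 [-0.56227244 -0.80152355 -7.72822003] [-5.14520979e+01  2.57832416e+01  8.98644071e+01 -1.37438442e-03
  6.42446190e+01  4.01795701e+01]
```

View pics/w7b.png

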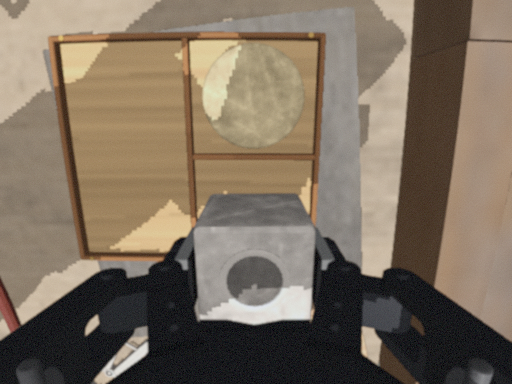

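```bash
python3 - <<'E'
from h import *
s=dict(np.load("pics/w7.npz"))
for n,p in dict(div_mid=(256,157),right=(319,130),ldiv=(189,130),farL=(52,38),farR=(325,36),nearL=(84,258)).items(): print(n,onz("wrist",p,16,s).round(1))
E
```

```text
div_mid [ 480.7 -423.4   16. ]
right [ 497.8 -466.2   16. ]
ldiv [ 500.3 -378.9   16. ]
farL [ 562.8 -293.9   16. ]
farR [ 556.4 -468.9   16. ]
nearL [ 406.9 -288.8   16. ]
```

The block hangs just near the free cell. The cross-divider is at row 157, so the cell centre is about (442,-422), and I need to shift 4 mm back and lower.

>>> arm_command(
  plan=[
    {"dx":-0.004,"dy":0,"dz":0.015,"rx":0,"ry":0,"rz":0,"grip":255},
    {"dx":0,"dy":0,"dz":0.015,"rx":0,"ry":0,"rz":0,"grip":255},
    {"dx":0,"dy":0,"dz":0.012,"rx":0,"ry":0,"rz":0,"grip":255},
    {"dx":0,"dy":0,"dz":0.005,"rx":0,"ry":0,"rz":0,"grip":255},
    {"dx":0,"dy":0,"dz":0.002,"rx":0,"ry":0,"rz":0,"grip":255},
    {"dx":0,"dy":0,"dz":0.001,"rx":0,"ry":0,"rz":0,"grip":255},
    {"dx":0,"dy":0,"dz":0,"rx":0,"ry":0,"rz":0,"grip":255},
    {"dx":0,"dy":0,"dz":0,"rx":0,"ry":0,"rz":0,"grip":255},
  ],
)

```text
time: 20.6
eef_pos: [442.3, -421.8, 24.3]
tool_rot: [[1.0, -0.029, 0.001], [-0.029, -1.0, -0.001], [0.001, 0.001, -1.0]]
force: [0.1, 0.2, -8.3]
opening: 48.7
gripper_force: 97.4
```

>>> arm_command(
  plan=[
    {"dx":0,"dy":0,"dz":0.001,"rx":0,"ry":0,"rz":0,"grip":255},
    {"dx":0,"dy":0,"dz":0.001,"rx":0,"ry":0,"rz":0,"grip":255},
    {"dx":0,"dy":0,"dz":0,"rx":0,"ry":0,"rz":0,"grip":255},
    {"dx":0,"dy":0,"dz":0,"rx":0,"ry":0,"rz":0,"grip":75},
    {"dx":0,"dy":0,"dz":0,"rx":0,"ry":0,"rz":0,"grip":75},
    {"dx":0,"dy":0,"dz":0,"rx":0,"ry":0,"rz":0,"grip":75},
    {"dx":0,"dy":0,"dz":-0.02,"rx":0,"ry":0,"rz":0,"grip":75},
    {"dx":0,"dy":0,"dz":-0.03,"rx":0,"ry":0,"rz":0,"grip":75},
  ],
)

```text
time: 21.4
eef_pos: [440.8, -420.1, 70.7]
tool_rot: [[1.0, -0.029, -0.003], [-0.029, -1.0, 0.003], [-0.003, -0.003, -1.0]]
force: [0.2, -0.2, 0.0]
opening: 60.6
gripper_force: 0.0
```

```bash
python3 - <<'E'
from h import *
from seg import seg
A=[]
for t in("w1","w2"):
    s=dict(np.load(f"pics/{t}.npz"))
    # loop corners (outer) picked in 1.5x views
    c,_=seg(t,(640,-205,28),lambda H,S,V:(H<=12)&(S>60),55)
    P=np.array([onz("wrist",p,30,s)[:2] for p in c],np.float32);ap=cv2.approxPolyDP(P,5,True)[:,0];print(t,ap.round(1).tolist())
s=sense();print(s["eef_pos"],s["opening"],s["force"])
print("clamp -x yaw: loop rod dir",np.degrees(np.arctan2(-302.9+256.7,612-571.8)))
E
```

```text
w1 [[667.2999877929688, -201.3000030517578], [625.7000122070312, -137.3000030517578], [591.2999877929688, -156.1999969482422], [642.7000122070312, -218.10000610351562]]
w2 [[669.5999755859375, -204.0], [623.2000122070312, -135.3000030517578], [591.5, -155.6999969482422], [643.7999877929688, -220.8000030517578]]
[ 440.76749098 -420.07008734   70.68819579] 60.589718976579675 [ 0.22475904 -0.19645953  0.00881793]
clamp -x yaw: loop rod dir -48.97249594075062
```

```bash
python3 - <<'E'
from h import *
p=((440.8,-420.1,72),-1.7)
p=rows((580,-265,190),128,16,start=p)
print(tri([ray("top",(330,95)),ray("scene",(196,97))]), onz("top",(370,146),0), onz("top",(331,92),150))
E
```

```text
dx,dy,dz,rz: [[0.008, -0.01, -0.007, -8.1], [0.01, -0.009, -0.007, -8.1], [0.011, -0.007, -0.007, -8.1], [0.012, -0.006, -0.007, -8.1], [0.012, -0.004, -0.008, -8.1], [0.013, -0.002, -0.007, -8.1], [0.013, -0.0, -0.008, -8.1], [0.013, 0.002, -0.007, -8.1], [0.013, 0.003, -0.008, -8.1], [0.012, 0.005, -0.007, -8.1], [0.011, 0.007, -0.008, -8.1], [0.01, 0.008, -0.007, -8.1], [0.009, 0.01, -0.008, -8.1], [0.007, 0.01, -0.007, -8.1], [0.006, 0.012, -0.008, -8.1], [0.004, 0.012, -0.007, -8.1]] -> [ 579.9 -264.7  190. ] 127.9
(array([ 794.79943278, -237.73222401,  206.31297012]), [np.float64(33.762507290303745), np.float64(33.76250729030369)]) [ 683.16916628 -421.26957743    0.        ] [ 795.87125551 -263.50973081  150.        ]
```

>>> arm_command(
  plan=[
    {"dx":0.008,"dy":-0.01,"dz":-0.007,"rx":0,"ry":0,"rz":-8.1,"grip":75},
    {"dx":0.01,"dy":-0.009,"dz":-0.007,"rx":0,"ry":0,"rz":-8.1,"grip":75},
    {"dx":0.011,"dy":-0.007,"dz":-0.007,"rx":0,"ry":0,"rz":-8.1,"grip":75},
    {"dx":0.012,"dy":-0.006,"dz":-0.007,"rx":0,"ry":0,"rz":-8.1,"grip":75},
    {"dx":0.012,"dy":-0.004,"dz":-0.008,"rx":0,"ry":0,"rz":-8.1,"grip":75},
    {"dx":0.013,"dy":-0.002,"dz":-0.007,"rx":0,"ry":0,"rz":-8.1,"grip":75},
    {"dx":0.013,"dy":0,"dz":-0.008,"rx":0,"ry":0,"rz":-8.1,"grip":75},
    {"dx":0.013,"dy":0.002,"dz":-0.007,"rx":0,"ry":0,"rz":-8.1,"grip":75},
  ],
)

```text
time: 22.2
eef_pos: [512.6, -343.6, 131.1]
tool_rot: [[0.446, 0.895, 0.001], [0.895, -0.446, -0.001], [-0.0, 0.002, -1.0]]
force: [-0.5, -0.5, 0.7]
opening: 60.3
gripper_force: 0.0
```

>>> arm_command(
  plan=[
    {"dx":0.013,"dy":0.003,"dz":-0.008,"rx":0,"ry":0,"rz":-8.1,"grip":165},
    {"dx":0.012,"dy":0.005,"dz":-0.007,"rx":0,"ry":0,"rz":-8.1,"grip":165},
    {"dx":0.011,"dy":0.007,"dz":-0.008,"rx":0,"ry":0,"rz":-8.1,"grip":165},
    {"dx":0.01,"dy":0.008,"dz":-0.007,"rx":0,"ry":0,"rz":-8.1,"grip":165},
    {"dx":0.009,"dy":0.01,"dz":-0.008,"rx":0,"ry":0,"rz":-8.1,"grip":165},
    {"dx":0.007,"dy":0.01,"dz":-0.007,"rx":0,"ry":0,"rz":-8.1,"grip":165},
    {"dx":0.006,"dy":0.012,"dz":-0.008,"rx":0,"ry":0,"rz":-8.1,"grip":165},
    {"dx":0.004,"dy":0.012,"dz":-0.007,"rx":0,"ry":0,"rz":-8.1,"grip":165},
  ],
)

```text
time: 23.0
eef_pos: [581.6, -265.6, 191.1]
tool_rot: [[-0.62, 0.785, 0.001], [0.785, 0.62, -0.001], [-0.002, 0.001, -1.0]]
force: [-0.3, 0.7, 0.1]
opening: 30.2
gripper_force: 0.0
```

>>> arm_command(
  plan=[
    {"dx":0,"dy":0,"dz":0.01,"rx":0,"ry":0,"rz":0,"grip":165},
    {"dx":0,"dy":0,"dz":0.01,"rx":0,"ry":0,"rz":0,"grip":165},
    {"dx":0,"dy":0,"dz":0,"rx":0,"ry":0,"rz":0,"grip":165},
    {"dx":0,"dy":0,"dz":0,"rx":0,"ry":0,"rz":0,"grip":165},
    {"dx":0,"dy":0,"dz":0,"rx":0,"ry":0,"rz":0,"grip":165},
    {"dx":0,"dy":0,"dz":0,"rx":0,"ry":0,"rz":0,"grip":165},
    {"dx":0,"dy":0,"dz":0,"rx":0,"ry":0,"rz":0,"grip":165},
    {"dx":0,"dy":0,"dz":0,"rx":0,"ry":0,"rz":0,"grip":165},
  ],
)

```text
time: 23.8
eef_pos: [580.9, -266.0, 170.6]
tool_rot: [[-0.615, 0.789, 0.001], [0.789, 0.615, -0.0], [-0.001, 0.0, -1.0]]
force: [-0.6, 0.6, -0.1]
opening: 30.0
gripper_force: 0.0
```

```bash
python3 - <<'E'
from h import *
im,s=snap("w8");print(s["time"],s["eef_pos"],yaw(s["tool_rot"]),s["opening"],s["joint_positions"])
cv2.imwrite("pics/w8b.png",cv2.resize(im,(768,576),interpolation=cv2.INTER_CUBIC))
E
```

```text
23.8 [ 580.87926115 -265.96606051  170.59813901] 127.93933031170945 30.006410718860003 [-3.23563813e+01  2.23549974e+01  8.22339279e+01  1.16302475e-03
  7.53777364e+01 -7.02960082e+01]
```

View pics/w8b.png

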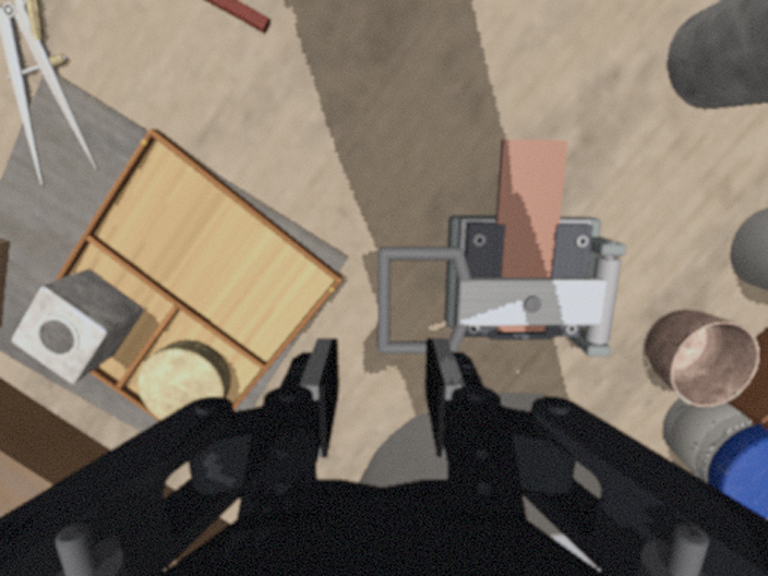

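The view shows the loop's cross rod at column 384, rows 250-350, and the strip's free end at row 140, columns 503-565. The bar's hinge barrel is at (608,300), and the doming block sits in its cell hollow up at (75,320).

```bash
python3 - <<'E'
from h import *
s=dict(np.load("pics/w8.npz"))
P={n:onz("wrist",np.array(p)/1.5,z,s) for n,(p,z) in dict(rod1=((384,254),43),rod2=((385,348),43),e1=((503,140),30),e2=((565,142),30),h1=((610,252),45),m1=((500,276),30),m2=((556,276),30)).items()}
for k,v in P.items(): print(k,v.round(1))
rod=(P["rod1"]+P["rod2"])/2;print("rod",rod)
d=P["rod2"]-P["rod1"];print("rod yaw",np.degrees(np.arctan2(d[1],d[0])),np.linalg.norm(d))
# height of rod across w1/w8
r=lambda t,p:ray("wrist",np.array(p)/1.5,dict(np.load(f"pics/{t}.npz")))
for n,a,b in(("loop corner near",(461,123),(384,250)),("strip e",(318,68),(565,142)),("strip e2",(344,104),(503,140))): x,e=tri([r("w1",a),r("w8",b)]);print(n,x.round(1),np.round(e,1))
p=rows((rod[0],rod[1],60),128,5,start=(s["eef_pos"],127.95))
E
```

```text
rod1 [ 573.  -253.7   43. ]
rod2 [ 612.1 -302.6   43. ]
e1 [ 588.3 -154.9   30. ]
e2 [ 619.2 -131.6   30. ]
h1 [ 682.8 -165.7   45. ]
m1 [ 644.  -220.3   30. ]
m2 [ 673.5 -197.2   30. ]
rod [ 592.58147234 -278.17339262   43.        ]
rod yaw -51.37279974697956 62.5832993814623
loop corner near [ 569.9 -249.9   70.9] [2.7 2.7]
strip e [ 618.  -134.2   37.6] [1. 1.]
strip e2 [ 589.5 -155.3   29.9] [1.2 1.2]
dx,dy,dz,rz: [[-0.003, 0.0, 0.022, -0.0], [-0.003, 0.0, 0.022, -0.0], [-0.004, 0.001, 0.022, -0.0], [-0.003, 0.0, 0.022, -0.0], [-0.004, 0.001, 0.023, -0.0]] -> [ 592.9 -278.1   59.6] 128.0
```

>>> arm_command(
  newtons=20,
  plan=[
    {"dx":-0.003,"dy":0,"dz":0.022,"rx":0,"ry":0,"rz":0,"grip":165},
    {"dx":-0.003,"dy":0,"dz":0.022,"rx":0,"ry":0,"rz":0,"grip":165},
    {"dx":-0.004,"dy":0.001,"dz":0.022,"rx":0,"ry":0,"rz":0,"grip":165},
    {"dx":-0.003,"dy":0,"dz":0.022,"rx":0,"ry":0,"rz":0,"grip":165},
    {"dx":-0.004,"dy":0.001,"dz":0.022,"rx":0,"ry":0,"rz":0,"grip":165},
    {"dx":0,"dy":0,"dz":0,"rx":0,"ry":0,"rz":0,"grip":165},
    {"dx":0,"dy":0,"dz":0,"rx":0,"ry":0,"rz":0,"grip":165},
    {"dx":0,"dy":0,"dz":0,"rx":0,"ry":0,"rz":0,"grip":165},
  ],
)

```text
time: 24.65
eef_pos: [593.8, -278.5, 62.0]
tool_rot: [[-0.615, 0.788, 0.002], [0.788, 0.615, -0.001], [-0.003, 0.001, -1.0]]
force: [-0.5, -0.5, -0.0]
opening: 30.2
gripper_force: 0.0
```

>>> arm_command(
  plan=[
    {"dx":0,"dy":0,"dz":0.01,"rx":0,"ry":0,"rz":0,"grip":165},
    {"dx":0,"dy":0,"dz":0.01,"rx":0,"ry":0,"rz":0,"grip":165},
    {"dx":0,"dy":0,"dz":0.01,"rx":0,"ry":0,"rz":0,"grip":165},
    {"dx":0,"dy":0,"dz":0.006,"rx":0,"ry":0,"rz":0,"grip":165},
    {"dx":0,"dy":0,"dz":0,"rx":0,"ry":0,"rz":0,"grip":165},
    {"dx":0,"dy":0,"dz":0,"rx":0,"ry":0,"rz":0,"grip":165},
    {"dx":0,"dy":0,"dz":0,"rx":0,"ry":0,"rz":0,"grip":255},
    {"dx":0,"dy":0,"dz":0,"rx":0,"ry":0,"rz":0,"grip":255},
  ],
)

```text
time: 25.45
eef_pos: [592.4, -278.9, 24.8]
tool_rot: [[-0.615, 0.788, -0.001], [0.788, 0.615, -0.002], [-0.001, -0.002, -1.0]]
force: [-1.6, -2.6, 0.2]
opening: 7.2
gripper_force: 20.5
```

>>> arm_command(
  plan=[
    {"dx":0,"dy":0,"dz":0,"rx":0,"ry":0,"rz":0,"grip":255},
    {"dx":0,"dy":0,"dz":0,"rx":0,"ry":0,"rz":0,"grip":255},
    {"dx":0,"dy":0,"dz":0,"rx":0,"ry":0,"rz":0,"grip":255},
    {"dx":0,"dy":0,"dz":0,"rx":0,"ry":0,"rz":0,"grip":255},
    {"dx":0,"dy":0,"dz":0,"rx":0,"ry":0,"rz":0,"grip":255},
    {"dx":0,"dy":0,"dz":0,"rx":0,"ry":0,"rz":0,"grip":255},
    {"dx":0,"dy":0,"dz":0,"rx":0,"ry":0,"rz":0,"grip":255},
    {"dx":0,"dy":0,"dz":0,"rx":0,"ry":0,"rz":0,"grip":255},
  ],
)

```text
time: 26.25
eef_pos: [592.4, -278.8, 24.5]
tool_rot: [[-0.615, 0.789, -0.0], [0.789, 0.615, -0.001], [-0.001, -0.001, -1.0]]
force: [-3.4, -3.9, 0.9]
opening: 7.0
gripper_force: 20.6
```

```bash
python3 - <<'E'
import numpy as np
a=np.radians(1.2+5.4*np.arange(18));y=np.round(-143*np.cos(a)).astype(int);z=np.round(143*np.sin(a)).astype(int)
print(list(zip(np.diff(y),-np.diff(z))))
E
```

```text
[(np.int64(1), np.int64(-13)), (np.int64(2), np.int64(-14)), (np.int64(4), np.int64(-13)), (np.int64(4), np.int64(-12)), (np.int64(6), np.int64(-13)), (np.int64(7), np.int64(-11)), (np.int64(8), np.int64(-11)), (np.int64(9), np.int64(-10)), (np.int64(10), np.int64(-9)), (np.int64(10), np.int64(-8)), (np.int64(12), np.int64(-8)), (np.int64(12), np.int64(-6)), (np.int64(12), np.int64(-5)), (np.int64(13), np.int64(-3)), (np.int64(14), np.int64(-3)), (np.int64(13), np.int64(-1)), (np.int64(13), np.int64(0))]
```

>>> arm_command(
  plan=[
    {"dx":0,"dy":0.001,"dz":-0.013,"rx":0,"ry":0,"rz":0,"grip":255},
    {"dx":0,"dy":0.002,"dz":-0.014,"rx":0,"ry":0,"rz":0,"grip":255},
    {"dx":0,"dy":0.004,"dz":-0.013,"rx":0,"ry":0,"rz":0,"grip":255},
    {"dx":0,"dy":0.004,"dz":-0.012,"rx":0,"ry":0,"rz":0,"grip":255},
    {"dx":0,"dy":0.006,"dz":-0.013,"rx":0,"ry":0,"rz":0,"grip":255},
    {"dx":0,"dy":0.007,"dz":-0.011,"rx":0,"ry":0,"rz":0,"grip":255},
    {"dx":0,"dy":0.008,"dz":-0.011,"rx":0,"ry":0,"rz":0,"grip":255},
    {"dx":0,"dy":0.009,"dz":-0.01,"rx":0,"ry":0,"rz":0,"grip":255},
  ],
)

```text
time: 27.05
eef_pos: [625.3, -253.5, 122.8]
tool_rot: [[-0.615, 0.789, -0.0], [0.789, 0.615, -0.002], [-0.002, -0.001, -1.0]]
force: [-1.2, -4.9, -0.5]
opening: 6.8
gripper_force: 19.5
```

>>> arm_command(
  plan=[
    {"dx":0,"dy":0.01,"dz":-0.009,"rx":0,"ry":0,"rz":0,"grip":255},
    {"dx":0,"dy":0.01,"dz":-0.008,"rx":0,"ry":0,"rz":0,"grip":255},
    {"dx":0,"dy":0.012,"dz":-0.008,"rx":0,"ry":0,"rz":0,"grip":255},
    {"dx":0,"dy":0.012,"dz":-0.006,"rx":0,"ry":0,"rz":0,"grip":255},
    {"dx":0,"dy":0.012,"dz":-0.005,"rx":0,"ry":0,"rz":0,"grip":255},
    {"dx":0,"dy":0.013,"dz":-0.003,"rx":0,"ry":0,"rz":0,"grip":255},
    {"dx":0,"dy":0.014,"dz":-0.003,"rx":0,"ry":0,"rz":0,"grip":255},
    {"dx":0,"dy":0.013,"dz":-0.001,"rx":0,"ry":0,"rz":0,"grip":255},
  ],
)

```text
time: 27.85
eef_pos: [702.8, -193.5, 166.0]
tool_rot: [[-0.615, 0.788, 0.003], [0.788, 0.615, -0.002], [-0.003, 0.002, -1.0]]
force: [0.8, -5.3, -0.5]
opening: 7.1
gripper_force: 19.6
```

>>> arm_command(
  plan=[
    {"dx":0,"dy":0.007,"dz":0,"rx":0,"ry":0,"rz":0,"grip":255},
    {"dx":0,"dy":0,"dz":0,"rx":0,"ry":0,"rz":0,"grip":255},
    {"dx":0,"dy":0,"dz":0,"rx":0,"ry":0,"rz":0,"grip":255},
    {"dx":0,"dy":0,"dz":0,"rx":0,"ry":0,"rz":0,"grip":175},
    {"dx":0,"dy":0,"dz":0,"rx":0,"ry":0,"rz":0,"grip":175},
    {"dx":0,"dy":0,"dz":0,"rx":0,"ry":0,"rz":0,"grip":175},
    {"dx":0,"dy":0,"dz":-0.02,"rx":0,"ry":0,"rz":0,"grip":175},
    {"dx":0,"dy":0,"dz":-0.03,"rx":0,"ry":0,"rz":0,"grip":175},
  ],
)

```text
time: 28.65
eef_pos: [704.1, -187.8, 210.2]
tool_rot: [[-0.615, 0.788, -0.008], [0.788, 0.615, 0.004], [0.008, -0.004, -1.0]]
force: [0.3, -0.4, -0.2]
opening: 26.7
gripper_force: 0.0
```

```bash
python3 - <<'E'
from h import *
s=sense();print(s["time"],s["eef_pos"],yaw(s["tool_rot"]),s["opening"],s["force"],s["joint_positions"])
# strip grasp: 17 mm in from the end, along strip axis
e=(np.array([588.3,-154.9])+np.array([619.2,-131.6]))/2; m=(np.array([644,-220.3])+np.array([673.5,-197.2]))/2
u=(m-e)/np.linalg.norm(m-e);print("end",e,"axis yaw",np.degrees(np.arctan2(u[1],u[0])),"grasp",e+18*u)
E
```

```text
28.65 [ 704.05638932 -187.79430724  210.18454209] 127.97380221415112 26.723738518346465 [ 0.28122835 -0.39740453 -0.18217046] [-2.17512263e+01  3.16558138e+01  6.41119959e+01  5.16501227e-02
  8.47550873e+01 -5.97308981e+01]
end [ 603.75 -143.25] axis yaw -49.97999959631098 grasp [ 615.32498957 -157.0347603 ]
```

```bash
python3 - <<'E'
from h import *
p=rows((614.8,-157.4,100),128,8,start=((705,-188,215),128))
E
```

```text
dx,dy,dz,rz: [[0.01, -0.007, 0.014, -0.0], [0.01, -0.006, 0.014, -0.0], [0.01, -0.007, 0.014, -0.0], [0.01, -0.006, 0.015, -0.0], [0.01, -0.007, 0.014, -0.0], [0.01, -0.006, 0.015, -0.0], [0.01, -0.007, 0.014, -0.0], [0.01, -0.006, 0.015, -0.0]] -> [ 614.8 -157.   100. ] 128.0
```

>>> arm_command(
  plan=[
    {"dx":0.02,"dy":0,"dz":-0.005,"rx":0,"ry":0,"rz":0,"grip":175},
    {"dx":0.02,"dy":0,"dz":0,"rx":0,"ry":0,"rz":0,"grip":175},
    {"dx":0.02,"dy":0,"dz":0,"rx":0,"ry":0,"rz":0,"grip":75},
    {"dx":0.02,"dy":-0.01,"dz":0.01,"rx":0,"ry":0,"rz":0,"grip":75},
    {"dx":0,"dy":-0.02,"dz":0.03,"rx":0,"ry":0,"rz":0,"grip":75},
    {"dx":0,"dy":-0.02,"dz":0.03,"rx":0,"ry":0,"rz":0,"grip":75},
    {"dx":0,"dy":-0.002,"dz":0.03,"rx":0,"ry":0,"rz":0,"grip":75},
    {"dx":0,"dy":0,"dz":0.02,"rx":0,"ry":0,"rz":0,"grip":75},
  ],
)

```text
time: 29.45
eef_pos: [613.5, -157.4, 96.2]
tool_rot: [[-0.614, 0.789, -0.005], [0.789, 0.614, 0.003], [0.005, -0.002, -1.0]]
force: [0.2, 0.4, 0.6]
opening: 60.5
gripper_force: 0.0
```

>>> arm_command(
  plan=[
    {"dx":0,"dy":0,"dz":0,"rx":0,"ry":0,"rz":0,"grip":75},
    {"dx":0,"dy":0,"dz":0,"rx":0,"ry":0,"rz":0,"grip":75},
    {"dx":0,"dy":0,"dz":0,"rx":0,"ry":0,"rz":0,"grip":75},
    {"dx":0,"dy":0,"dz":0,"rx":0,"ry":0,"rz":0,"grip":75},
    {"dx":0,"dy":0,"dz":0,"rx":0,"ry":0,"rz":0,"grip":75},
    {"dx":0,"dy":0,"dz":0,"rx":0,"ry":0,"rz":0,"grip":75},
    {"dx":0,"dy":0,"dz":0,"rx":0,"ry":0,"rz":0,"grip":75},
    {"dx":0,"dy":0,"dz":0,"rx":0,"ry":0,"rz":0,"grip":75},
  ],
)

```text
time: 30.25
eef_pos: [616.2, -158.3, 99.4]
tool_rot: [[-0.615, 0.788, 0.0], [0.788, 0.615, -0.0], [-0.0, 0.0, -1.0]]
force: [-0.1, -0.3, -0.2]
opening: 60.4
gripper_force: 0.0
```

```bash
python3 - <<'E'
from h import *
from seg import seg
im,s=snap("w9");print(s["time"],s["eef_pos"],yaw(s["tool_rot"]),s["opening"])
c,_=seg("w9",(622,-167,30),lambda H,S,V:(H<=12)&(S>60),110)
P=np.array([onz("wrist",p,30,s)[:2] for p in c],np.float32);print(cv2.minAreaRect(P),c.min(0),c.max(0),cv2.contourArea(P))
T=np.array(s["tool_rot"]);q=(P-np.array(s["eef_pos"])[:2])@T[:2,:2]
for k in(-20,-10,0,10): 
    w=q[abs(q[:,0]-k)<3]; print(k,w[:,1].min(),w[:,1].max())
print("end along tool x",q[:,0].max())
cv2.imwrite("pics/w9b.png",im)
E
```

```text
30.25 [ 616.17123132 -158.31734749   99.44260492] 127.95474781784677 60.398481892340506
((641.80419921875, -191.34579467773438), (40.93998718261719, 127.11793518066406), 37.95122146606445) [227 175] [282 321] 4551.1593137611635
-20 -20.519849144050493 20.20963022384621
-10 -20.27859195751177 20.06786673187812
0 -20.047022560686752 19.832581070777017
10 -20.550514570583086 20.33234731268415
end along tool x 21.752039475361027
```

View pics/w9b.png

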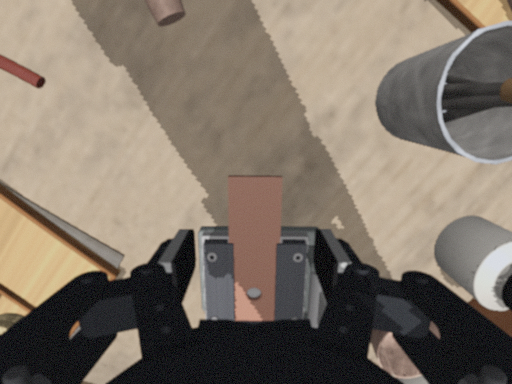

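The strip is fully uncovered and centred under the fingers within 0.2 mm. Its free end is 22 mm ahead of the TCP at row 175, and its axis is aligned with the tool. I'll descend and grip.

>>> arm_command(
  newtons=50,
  plan=[
    {"dx":0,"dy":0,"dz":0.02,"rx":0,"ry":0,"rz":0,"grip":75},
    {"dx":0,"dy":0,"dz":0.02,"rx":0,"ry":0,"rz":0,"grip":75},
    {"dx":0,"dy":0,"dz":0.02,"rx":0,"ry":0,"rz":0,"grip":75},
    {"dx":0,"dy":0,"dz":0.015,"rx":0,"ry":0,"rz":0,"grip":75},
    {"dx":0,"dy":0,"dz":0.008,"rx":0,"ry":0,"rz":0,"grip":75},
    {"dx":0,"dy":0,"dz":0,"rx":0,"ry":0,"rz":0,"grip":75},
    {"dx":0,"dy":0,"dz":0,"rx":0,"ry":0,"rz":0,"grip":75},
    {"dx":0,"dy":0,"dz":0,"rx":0,"ry":0,"rz":0,"grip":75},
  ],
)

```text
time: 31.1
eef_pos: [617.2, -158.7, 17.6]
tool_rot: [[-0.615, 0.788, 0.002], [0.788, 0.615, -0.001], [-0.002, 0.001, -1.0]]
force: [0.2, 0.2, 0.1]
opening: 60.3
gripper_force: 0.0
```

>>> arm_command(
  plan=[
    {"dx":0,"dy":0,"dz":0,"rx":0,"ry":0,"rz":0,"grip":255},
    {"dx":0,"dy":0,"dz":0,"rx":0,"ry":0,"rz":0,"grip":255},
    {"dx":0,"dy":0,"dz":0,"rx":0,"ry":0,"rz":0,"grip":255},
    {"dx":0,"dy":0,"dz":0,"rx":0,"ry":0,"rz":0,"grip":255},
    {"dx":0,"dy":0,"dz":0,"rx":0,"ry":0,"rz":0,"grip":255},
    {"dx":0,"dy":0,"dz":0,"rx":0,"ry":0,"rz":0,"grip":255},
    {"dx":0,"dy":0,"dz":0,"rx":0,"ry":0,"rz":0,"grip":255},
    {"dx":0,"dy":0,"dz":0,"rx":0,"ry":0,"rz":0,"grip":255},
  ],
)

```text
time: 31.9
eef_pos: [616.8, -158.6, 17.1]
tool_rot: [[-0.615, 0.788, 0.001], [0.788, 0.615, -0.001], [-0.001, 0.001, -1.0]]
force: [-1.2, -0.1, 5.4]
opening: 38.3
gripper_force: 49.9
```

>>> arm_command(
  plan=[
    {"dx":0,"dy":0,"dz":-0.001,"rx":0,"ry":0,"rz":0,"grip":255},
    {"dx":0.005,"dy":0,"dz":0,"rx":0,"ry":0,"rz":0,"grip":255},
    {"dx":0.008,"dy":0,"dz":0,"rx":0,"ry":0,"rz":0,"grip":255},
    {"dx":0.01,"dy":0,"dz":0,"rx":0,"ry":0,"rz":0,"grip":255},
    {"dx":0.01,"dy":0,"dz":0,"rx":0,"ry":0,"rz":0,"grip":255},
    {"dx":0.01,"dy":0,"dz":0,"rx":0,"ry":0,"rz":0,"grip":255},
    {"dx":0.005,"dy":0,"dz":0,"rx":0,"ry":0,"rz":0,"grip":255},
    {"dx":0,"dy":0,"dz":0,"rx":0,"ry":0,"rz":0,"grip":255},
  ],
)

```text
time: 32.7
eef_pos: [584.9, -118.7, 16.7]
tool_rot: [[-0.616, 0.788, -0.003], [0.788, 0.616, 0.002], [0.003, -0.001, -1.0]]
force: [-0.6, 0.8, 1.2]
opening: 38.3
gripper_force: 50.4
```

>>> arm_command(
  plan=[
    {"dx":0.008,"dy":0,"dz":0,"rx":0,"ry":0,"rz":0,"grip":255},
    {"dx":0.01,"dy":0,"dz":0,"rx":0,"ry":0,"rz":0,"grip":255},
    {"dx":0.01,"dy":0,"dz":0,"rx":0,"ry":0,"rz":0,"grip":255},
    {"dx":0.01,"dy":0,"dz":0,"rx":0,"ry":0,"rz":0,"grip":255},
    {"dx":0.01,"dy":0,"dz":0,"rx":0,"ry":0,"rz":0,"grip":255},
    {"dx":0.005,"dy":0,"dz":-0.01,"rx":0,"ry":0,"rz":0,"grip":255},
    {"dx":0,"dy":0,"dz":-0.03,"rx":0,"ry":0,"rz":0,"grip":255},
    {"dx":0,"dy":0,"dz":-0.03,"rx":0,"ry":0,"rz":0,"grip":255},
  ],
)

```text
time: 33.5
eef_pos: [552.8, -77.9, 87.6]
tool_rot: [[-0.615, 0.788, -0.002], [0.788, 0.615, 0.001], [0.002, -0.001, -1.0]]
force: [-0.2, -1.0, -1.9]
opening: 38.1
gripper_force: 50.7
```

>>> arm_command(
  plan=[
    {"dx":0,"dy":0,"dz":-0.03,"rx":0,"ry":0,"rz":0,"grip":255},
    {"dx":0,"dy":0,"dz":0,"rx":0,"ry":0,"rz":0,"grip":255},
    {"dx":0,"dy":0,"dz":0,"rx":0,"ry":0,"rz":0,"grip":255},
    {"dx":0,"dy":0,"dz":0,"rx":0,"ry":0,"rz":0,"grip":255},
    {"dx":0,"dy":0,"dz":0,"rx":0,"ry":0,"rz":0,"grip":255},
    {"dx":0,"dy":0,"dz":0,"rx":0,"ry":0,"rz":0,"grip":255},
    {"dx":0,"dy":0,"dz":0,"rx":0,"ry":0,"rz":0,"grip":255},
    {"dx":0,"dy":0,"dz":0,"rx":0,"ry":0,"rz":0,"grip":255},
  ],
)

```text
time: 34.3
eef_pos: [553.8, -78.6, 116.8]
tool_rot: [[-0.615, 0.789, -0.001], [0.789, 0.615, 0.0], [0.001, -0.001, -1.0]]
force: [-0.4, -0.5, -2.4]
opening: 38.5
gripper_force: 50.7
```

```bash
python3 - <<'E'
from h import *
from seg import seg
im,s=snap("w10");print(s["time"],s["eef_pos"],yaw(s["tool_rot"]),s["opening"],s["force"],s["wrist_torque"],s["joint_positions"])
p=(np.array(s["eef_pos"]),yaw(s["tool_rot"]))
# strip centre lies ~41 mm behind the TCP along tool -x: yaw 178 puts tcp at -x? centre = tcp - 41*toolx
for y in(178,):
    a=np.radians(y);C=np.array([484,-334]);print("tcp for centre",C+41*np.array([np.cos(a),np.sin(a)]))
E
```

```text
34.3 [553.77546049 -78.63485382 116.75232913] 127.95114957145738 38.54288350181233 [-0.44134199 -0.48379428 -2.41804611] [ 0.0959533   0.05218911 -0.00728937] [-1.69474173e+01  1.68878590e+01  9.65870302e+01  4.42546497e-04
  6.65786357e+01 -5.48987547e+01]
tcp for centre [ 443.02497609 -332.56912064]
```

```bash
python3 - <<'E'
from h import *
p=rows((443.5,-333.6,100),178.2,12)
E
```

```text
dx,dy,dz,rz: [[-0.011, -0.02, 0.001, -4.2], [-0.01, -0.021, 0.001, -4.2], [-0.008, -0.022, 0.001, -4.2], [-0.006, -0.022, 0.002, -4.2], [-0.005, -0.023, 0.001, -4.2], [-0.003, -0.023, 0.002, -4.2], [-0.001, -0.023, 0.001, -4.2], [0.0, -0.023, 0.002, -4.2], [0.002, -0.023, 0.001, -4.2], [0.004, -0.023, 0.002, -4.2], [0.005, -0.023, 0.001, -4.2], [0.007, -0.022, 0.002, -4.2]] -> [ 443.6 -333.9   99.9] 178.4
```

>>> arm_command(
  plan=[
    {"dx":-0.011,"dy":-0.02,"dz":0.001,"rx":0,"ry":0,"rz":-4.2,"grip":255},
    {"dx":-0.01,"dy":-0.021,"dz":0.001,"rx":0,"ry":0,"rz":-4.2,"grip":255},
    {"dx":-0.008,"dy":-0.022,"dz":0.001,"rx":0,"ry":0,"rz":-4.2,"grip":255},
    {"dx":-0.006,"dy":-0.022,"dz":0.002,"rx":0,"ry":0,"rz":-4.2,"grip":255},
    {"dx":-0.005,"dy":-0.023,"dz":0.001,"rx":0,"ry":0,"rz":-4.2,"grip":255},
    {"dx":-0.003,"dy":-0.023,"dz":0.002,"rx":0,"ry":0,"rz":-4.2,"grip":255},
    {"dx":-0.001,"dy":-0.023,"dz":0.001,"rx":0,"ry":0,"rz":-4.2,"grip":255},
    {"dx":0,"dy":-0.023,"dz":0.002,"rx":0,"ry":0,"rz":-4.2,"grip":255},
  ],
)

```text
time: 35.15
eef_pos: [480.2, -249.5, 106.4]
tool_rot: [[-0.95, 0.313, 0.0], [0.313, 0.95, -0.0], [-0.0, -0.0, -1.0]]
force: [1.1, 0.6, -2.2]
opening: 38.2
gripper_force: 50.8
```

>>> arm_command(
  plan=[
    {"dx":0.002,"dy":-0.023,"dz":0.001,"rx":0,"ry":0,"rz":-4.2,"grip":255},
    {"dx":0.004,"dy":-0.023,"dz":0.002,"rx":0,"ry":0,"rz":-4.2,"grip":255},
    {"dx":0.005,"dy":-0.023,"dz":0.001,"rx":0,"ry":0,"rz":-4.2,"grip":255},
    {"dx":0.007,"dy":-0.022,"dz":0.002,"rx":0,"ry":0,"rz":-4.2,"grip":255},
    {"dx":0,"dy":0,"dz":0.01,"rx":0,"ry":0,"rz":0,"grip":255},
    {"dx":0,"dy":0,"dz":0.01,"rx":0,"ry":0,"rz":0,"grip":255},
    {"dx":0,"dy":0,"dz":0,"rx":0,"ry":0,"rz":0,"grip":255},
    {"dx":0,"dy":0,"dz":0,"rx":0,"ry":0,"rz":0,"grip":255},
  ],
)

```text
time: 35.95
eef_pos: [443.6, -332.5, 79.4]
tool_rot: [[-1.0, 0.028, -0.001], [0.028, 1.0, 0.002], [0.001, 0.002, -1.0]]
force: [-0.3, -0.2, -2.4]
opening: 38.1
gripper_force: 50.8
```

```bash
python3 - <<'E'
from h import *
im,s=snap("w11");print(s["time"],s["eef_pos"],yaw(s["tool_rot"]),s["opening"],s["force"])
z=s["eef_pos"][2]+11
for n in("wrist","top"):
    I=im if n=="wrist" else capture("top")[:,:,::-1]
    if n=="top": cv2.imwrite("pics/t11.png",I)
    h=cv2.cvtColor(cv2.GaussianBlur(I,(3,3),0),cv2.COLOR_BGR2HSV).astype(int)
    m=((h[...,0]<=12)&(h[...,1]>60)&(h[...,2]>60)).astype(np.uint8)*255
    for c in cv2.findContours(m,0,1)[0]:
        if cv2.contourArea(c)<150: continue
        P=np.array([onz(n,p,z,s)[:2] for p in c[:,0]],np.float32);R=cv2.minAreaRect(P)
        if abs(R[0][0]-484)<120 and abs(R[0][1]+334)<90: print(n,R,c[:,0].min(0),c[:,0].max(0))
p=rows((443.5,-333.6,40),178.2,4)
E
```

```text
35.95 [ 443.57633343 -332.52859441   79.39098845] 178.40612685371815 38.122601844145784 [-0.3308166  -0.24166249 -2.3766291 ]
wrist ((453.61767578125, -332.21942138671875), (41.30535888671875, 63.45831298828125), 88.350341796875) [212 211] [297 324]
wrist ((371.5286865234375, -248.9249725341797), (77.80506896972656, 8.453312873840332), 6.899829387664795) [430   0] [448 181]
top ((508.60491943359375, -337.907958984375), (41.39360427856445, 84.36650848388672), 87.73363494873047) [348 180] [362 208]
dx,dy,dz,rz: [[0.0, -0.0, 0.01, 0.1], [0.0, -0.0, 0.01, 0.1], [0.0, -0.0, 0.01, 0.1], [0.001, -0.0, 0.01, 0.1]] -> [ 443.2 -333.3   40.4] 178.0
```

>>> arm_command(
  plan=[
    {"dx":0,"dy":0.0,"dz":0.02,"rx":0,"ry":0,"rz":0,"grip":255},
    {"dx":0,"dy":0,"dz":0.02,"rx":0,"ry":0,"rz":0,"grip":255},
    {"dx":0,"dy":0,"dz":0.015,"rx":0,"ry":0,"rz":0,"grip":255},
    {"dx":0,"dy":0,"dz":0.01,"rx":0,"ry":0,"rz":0,"grip":255},
    {"dx":0,"dy":0,"dz":0.004,"rx":0,"ry":0,"rz":0,"grip":255},
    {"dx":0,"dy":0,"dz":0,"rx":0,"ry":0,"rz":0,"grip":255},
    {"dx":0,"dy":0,"dz":0,"rx":0,"ry":0,"rz":0,"grip":255},
    {"dx":0,"dy":0,"dz":0,"rx":0,"ry":0,"rz":0,"grip":255},
  ],
)

```text
time: 36.85
eef_pos: [444.4, -334.7, 12.2]
tool_rot: [[-1.0, 0.029, 0.001], [0.029, 1.0, -0.001], [-0.001, -0.001, -1.0]]
force: [0.7, 0.6, -1.5]
opening: 38.3
gripper_force: 50.8
```

>>> arm_command(
  plan=[
    {"dx":0,"dy":0,"dz":0.001,"rx":0,"ry":0,"rz":0,"grip":255},
    {"dx":0,"dy":0,"dz":0.001,"rx":0,"ry":0,"rz":0,"grip":255},
    {"dx":0,"dy":0,"dz":0.001,"rx":0,"ry":0,"rz":0,"grip":255},
    {"dx":0,"dy":0,"dz":0,"rx":0,"ry":0,"rz":0,"grip":255},
    {"dx":0,"dy":0,"dz":0,"rx":0,"ry":0,"rz":0,"grip":255},
    {"dx":0,"dy":0,"dz":0,"rx":0,"ry":0,"rz":0,"grip":255},
    {"dx":0,"dy":0,"dz":0,"rx":0,"ry":0,"rz":0,"grip":255},
    {"dx":0,"dy":0,"dz":0,"rx":0,"ry":0,"rz":0,"grip":255},
  ],
)

```text
time: 37.65
eef_pos: [443.7, -334.0, 8.3]
tool_rot: [[-1.0, 0.029, 0.0], [0.029, 1.0, -0.0], [-0.0, -0.0, -1.0]]
force: [0.4, -0.9, -1.1]
opening: 38.0
gripper_force: 50.8
```

>>> arm_command(
  plan=[
    {"dx":0,"dy":0,"dz":0.001,"rx":0,"ry":0,"rz":0,"grip":255},
    {"dx":0,"dy":0,"dz":0.001,"rx":0,"ry":0,"rz":0,"grip":255},
    {"dx":0,"dy":0,"dz":0.001,"rx":0,"ry":0,"rz":0,"grip":255},
    {"dx":0,"dy":0,"dz":0,"rx":0,"ry":0,"rz":0,"grip":255},
    {"dx":0,"dy":0,"dz":0,"rx":0,"ry":0,"rz":0,"grip":255},
    {"dx":0,"dy":0,"dz":0,"rx":0,"ry":0,"rz":0,"grip":255},
    {"dx":0,"dy":0,"dz":0,"rx":0,"ry":0,"rz":0,"grip":255},
    {"dx":0,"dy":0,"dz":0,"rx":0,"ry":0,"rz":0,"grip":255},
  ],
)

```text
time: 38.45
eef_pos: [443.9, -334.1, 7.1]
tool_rot: [[-1.0, 0.028, -0.0], [0.028, 1.0, 0.0], [0.0, 0.0, -1.0]]
force: [-2.9, 2.8, 10.0]
opening: 38.1
gripper_force: 57.5
```

>>> arm_command(
  plan=[
    {"dx":0,"dy":0,"dz":-0.002,"rx":0,"ry":0,"rz":0,"grip":255},
    {"dx":0,"dy":0,"dz":0,"rx":0,"ry":0,"rz":0,"grip":255},
    {"dx":0,"dy":0,"dz":0,"rx":0,"ry":0,"rz":0,"grip":113},
    {"dx":0,"dy":0,"dz":0,"rx":0,"ry":0,"rz":0,"grip":113},
    {"dx":0,"dy":0,"dz":0,"rx":0,"ry":0,"rz":0,"grip":113},
    {"dx":0,"dy":0,"dz":0,"rx":0,"ry":0,"rz":0,"grip":113},
    {"dx":0,"dy":0,"dz":-0.01,"rx":0,"ry":0,"rz":0,"grip":113},
    {"dx":0,"dy":0,"dz":-0.03,"rx":0,"ry":0,"rz":0,"grip":113},
  ],
)

```text
time: 39.25
eef_pos: [441.6, -331.8, 45.2]
tool_rot: [[-1.0, 0.029, -0.005], [0.029, 1.0, 0.005], [0.005, 0.005, -1.0]]
force: [-0.3, -0.3, 0.3]
opening: 47.4
gripper_force: 0.0
```

>>> arm_command(
  plan=[
    {"dx":0,"dy":0,"dz":-0.03,"rx":0,"ry":0,"rz":0,"grip":113},
    {"dx":0,"dy":0,"dz":-0.03,"rx":0,"ry":0,"rz":0,"grip":113},
    {"dx":0.01,"dy":0,"dz":-0.03,"rx":0,"ry":0,"rz":0,"grip":113},
    {"dx":0.01,"dy":0,"dz":-0.03,"rx":0,"ry":0,"rz":0,"grip":113},
    {"dx":0.01,"dy":0,"dz":-0.03,"rx":0,"ry":0,"rz":0,"grip":113},
    {"dx":0,"dy":0,"dz":-0.03,"rx":0,"ry":0,"rz":0,"grip":113},
    {"dx":0,"dy":0,"dz":0,"rx":0,"ry":0,"rz":0,"grip":113},
    {"dx":0,"dy":0,"dz":0,"rx":0,"ry":0,"rz":0,"grip":113},
  ],
)

```text
time: 40.05
eef_pos: [414.1, -333.5, 228.8]
tool_rot: [[-1.0, 0.029, 0.002], [0.029, 1.0, -0.002], [-0.002, -0.002, -1.0]]
force: [-0.2, -0.7, 0.2]
opening: 47.7
gripper_force: 0.0
```

```bash
python3 - <<'E'
from h import *
im,s=snap("w12");print(s["time"],s["eef_pos"],s["opening"],s["force"])
t=capture("top")[:,:,::-1];sc=capture("scene")[:,:,::-1]
f=lambda I:cv2.resize(I,(390,290),interpolation=cv2.INTER_CUBIC)
cv2.imwrite("pics/fin.png",np.vstack([np.hstack([f(t[115:260,160:400]),f(im)]),np.hstack([f(sc[85:260,150:400]),f(t[130:215,150:270])])]))
E
```

```text
40.05 [ 414.12166264 -333.49575839  228.81963173] 47.737773449105575 [-0.24988926 -0.67134161  0.16527438]
```

View pics/fin.png

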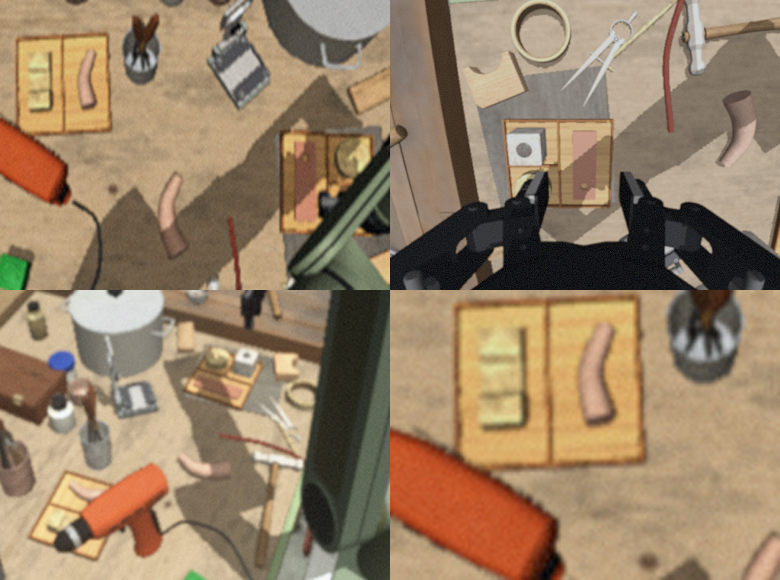

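The last picture shows the vee at (38,85) and the small spout at (88,78), each in its own compartment. In the wrist quadrant the doming block is hollow up at (525,148) beside the tin, and the strip lies flat at (585,163). The clamp bar stands up and the larger spout is untouched, so I'm handing in.

```bash
python3 -c "
from plant import *
print(job_done())"
```

```text
the job is handed in; nothing more can be done
None
```

The job is handed in at about 40 s on the clock: in the last pictures both trays are made up as asked, the clamp bar is left up at about 1.5 rad, and the larger spout is where it lay.

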